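# Load the ware board and rack it

### The job

Get this batch of cups ready for the kiln: nest all the white cups into one upright stack on the tray's white disc and all the terracotta cups into one on its terracotta disc. Then slide the loaded tray into the rack's slot, gently, until it is fully home against the stop, and after that slide the yellow keeper bar into its socket across the front of the tray until it meets the blind end. Leave the other things on the table where they are.

Things in the scene. Friction and masses are not known exactly. Their poses are not given: they have to be found in the camera images.
- tray: loose grey ware board, 170 (its x) by 200 (its y) by 12 mm, flat on the table, 0.5 to 0.75 kg. Origin: centre of its underside; its +x edge goes into the rack first. A green grip fin stands on it at x=-45 mm, y=0: 14 mm thick along x, 60 mm long along y, top at z=53 mm. On its top two painted discs 74 mm wide: white at x=45, y=48 mm, terracotta at x=45, y=-48 mm
- white_mark (a point): centre of the white disc on the tray's top (z=12 mm), where the stack of white cups stands; axes as the tray's
- terracotta_mark (a point): centre of the terracotta disc on the tray's top (z=12 mm), where the stack of terracotta cups stands; axes as the tray's
- rack: fixed blue steel rack with a slot at table level. +x is the way in, z up. Origin: where the centre of the tray's underside lies, axes parallel, when its leading edge meets the hidden stop. Side rails 30 mm high, inner faces at y=+-104 mm. Frame posts from x=13 mm inward at y=+-117 mm, 200 mm high, nothing above the stacks between them; beyond x=125 mm a board with saucers, tops at 228 mm
- slot_mouth (a point): middle of the rack's slot mouth, on the table, at x=-136 mm of the rack, where the parallel rails begin; axes as the rack's. Outside it the mouth flares, out to 50 mm further and y=+-128 mm. From 93 mm inside it, lips reach in from the rails to y=+-94 mm over the tray's edges, z=19 to 25 mm
- socket_mouth (a point): centre of the mouth of the keeper socket, beside the slot's mouth on the rack: a blind steel socket with a yellow top, 40 mm wide inside, 20 mm high from the table, 45 mm deep along the rack's -y. It lies at x=-108, y=-106 mm of the rack, 7 mm above the table; axes as the rack's
- socket_stop (a point): centre of the socket's blind end, hidden under the yellow top, at x=-108, y=-151 mm of the rack, 7 mm above the table; axes as the rack's. The bar's tip touches it when the bar is home
- bar: loose yellow keeper bar on the table, 130 mm long (its x), 34 mm wide, 14 mm high, 0.25 kg; steel tip (last 14 mm, 22 mm wide) at +x. Origin: middle of its length, on its underside. Black grip fin on it at x=-15 mm: 30 mm long, 12 mm thick along y, top at z=52 mm. It slides along the table into the socket, tip first (its x along the rack's -y); home, its origin is at x=-108, y=-86 mm of the rack
- white1: White footed stacking cup, in some starts only; 62 mm high, 0.11 to 0.18 kg, open upward. Origin: centre of its underside, z up. Solid foot 52 mm wide, z=0 to 30 mm; collar 66 mm wide, z=33 to 62 mm: grip this from above. Mouth 58 mm wide, 32 mm deep. Nested in another, its foot rests on that cup's inner floor: it stands 30 mm higher, its collar just clear of that cup's rim
- white2: White footed stacking cup, in some starts only; 62 mm high, 0.11 to 0.18 kg, open upward. Origin: centre of its underside, z up. Solid foot 52 mm wide, z=0 to 30 mm; collar 66 mm wide, z=33 to 62 mm: grip this from above. Mouth 58 mm wide, 32 mm deep. Nested in another, its foot rests on that cup's inner floor: it stands 30 mm higher, its collar just clear of that cup's rim
- white3: White footed stacking cup, in some starts only; 62 mm high, 0.11 to 0.18 kg, open upward. Origin: centre of its underside, z up. Solid foot 52 mm wide, z=0 to 30 mm; collar 66 mm wide, z=33 to 62 mm: grip this from above. Mouth 58 mm wide, 32 mm deep. Nested in another, its foot rests on that cup's inner floor: it stands 30 mm higher, its collar just clear of that cup's rim
- terra1: Terracotta (orange-brown) footed stacking cup, in some starts only; 62 mm high, 0.11 to 0.18 kg, open upward. Origin: centre of its underside, z up. Solid foot 52 mm wide, z=0 to 30 mm; collar 66 mm wide, z=33 to 62 mm: grip this from above. Mouth 58 mm wide, 32 mm deep. Nested in another, its foot rests on that cup's inner floor: it stands 30 mm higher, its collar just clear of that cup's rim
- terra2: Terracotta (orange-brown) footed stacking cup, in some starts only; 62 mm high, 0.11 to 0.18 kg, open upward. Origin: centre of its underside, z up. Solid foot 52 mm wide, z=0 to 30 mm; collar 66 mm wide, z=33 to 62 mm: grip this from above. Mouth 58 mm wide, 32 mm deep. Nested in another, its foot rests on that cup's inner floor: it stands 30 mm higher, its collar just clear of that cup's rim
- terra3: Terracotta (orange-brown) footed stacking cup, in some starts only; 62 mm high, 0.11 to 0.18 kg, open upward. Origin: centre of its underside, z up. Solid foot 52 mm wide, z=0 to 30 mm; collar 66 mm wide, z=33 to 62 mm: grip this from above. Mouth 58 mm wide, 32 mm deep. Nested in another, its foot rests on that cup's inner floor: it stands 30 mm higher, its collar just clear of that cup's rim
- vase: Bystander, to be left alone: white bulbous vase, 92 mm high, 80 mm wide; origin: on the table under it
- glaze_jar: Bystander, to be left alone: glaze jar with blue cap, 64 mm wide, 85 mm high; origin: on the table under it
- brush: Bystander, to be left alone: brush lying on the table; origin: on the table under it
- pot_lid: Bystander, to be left alone: terracotta pot lid with a knob, 72 mm wide, 52 mm high; origin: on the table under it

How it is judged:
By the outcome, as a careful person would: the job done as asked, in the order asked, and still so for the second after the job is handed in, with the robot touching nothing.
Of white1, white2, white3, terra1, terra2, terra3 only 3 to 5 are there at a start; the rules pass over those that are not, and their reading is None.
At some moment in a run one of bar, tray may be knocked a few centimetres aside while the robot is not near it.
Once in a run the grip may slacken for a moment while it holds something.
It also fails if it takes over 210 s, if anything falls off the work surface, if the arm or the gripper's body presses on something with over 40 N, if the wrist force passes 120 N, or if a joint passes its speed limit or range.

### The arm

A 6-joint arm with a two-finger parallel gripper is mounted at the origin on the work surface. World frame = base frame: x ahead of the robot, y to its left, z up, the work surface at z = 0. Lengths are in m, angles in degrees, forces in N, time in s.
With the tool pointing down it reaches from about 0.275 to 0.875 m from the base axis. Payload 12.5 kg.
Tool frame: the origin (TCP) lies midway between the tips of the shut fingers; the grasp point (between the pads) lies 19 mm behind it; z points along the fingers, y is the line along which they close (so a half turn about z gives the same grasp; the last joint's range is limited). The gripper opens to 85 mm and grips with 20 to 120 N. Pads are 22 mm wide; open, the fingers measure 114 mm over their backs; the gripper's body (76 mm by 85 mm) begins 54 mm behind the grasp point. The pads swing forward as they close: fully open they stand 13 mm farther back than shut.
Start: joints at [-78.014, 20.094, 94.641, -0, 65.266, -4.847], TCP at [0.159, -0.526, 0.231] pointing down, gripper open.
Joint ranges: [-157.81, 157.81], [-45, 120.19], [0.68, 151.7], [-89.99, 269.99], [4.06, 180], [-164.3, 164.3]. Speed limits (degrees/s): [127.2, 127.2, 159.86, 180, 180, 180].

### API

Orientations are given as a 3x3 rotation matrix whose columns are the frame's x, y, z axes.
In Python, from rig import arm gives the robot as it stands.
- The arm moves only by the shell command python3 jog.py 'ROWS' [FORCE]. ROWS is 1 to 20 rows, one to a line, with the numbers parted by spaces; each row has 5 numbers: the finger opening in m, then dx, dy, dz in m, then a turn about the tool's z in degrees; each row shifts and turns the commanded pose from where the row before left it, along the tool's axes as they then stand; what a row does not reach is not made up. A row lasts 1/10 s, in which the tool goes at most 0.05 m and 8.59 degrees, less where a joint would pass 70% of its speed; a pose out of reach is approached as far as the arm can. The fingers move at their own pace and stop on an object; FORCE is the grip in N (left out, the last holds). Time passes only in rows, so rows that do not move let the fingers close. It prints the time, the measured TCP pose, the force, the opening and the grip force at its end. Input that does not fit is refused with a message, and nothing moves.
- arm.read_state(): the state, without advancing time (a new reading comes with each control period).
- arm.get_image(name): name is "side" or "top"; returns the picture (400x640x3 uint8, red, green, blue); there is no depth.
- arm.camera_info(name): a dict with "camera_matrix" (3x3 intrinsics, pixels), "R" (3x3) and "t" (3): a world point X has camera coordinates R X + t. Camera axes: x right, y down, z forward; pixel columns grow to the right and rows downward; lengths in m; the calibration is good to about 2 mm. A picture is of the moment at which its call begins. camera_info takes no time and is no camera call.
- arm.close_job(): hands the job in; it is judged then, once.
The state is a dict: "time": time; "joints": joint angles; "qd": joint speeds; "effort": joint torques, N m; "ee_pos": TCP position; "tool_rot": TCP orientation; "ft_force": force on the tool from outside, world axes, zero at the start; "wrist_torque": the same for the moment, N m; "gripper_width": finger opening in m; "finger_force": force on a finger pad.
Only numpy, scipy, OpenCV 4.12 (cv2) and the standard library are available. Lean on these libraries where they do the work, as an engineer would, in place of code of your own. Each camera call takes 0.05 s, during which the arm holds its last target. There are 200 camera calls.

## Working session

There is one attempt and no reset: what is moved stays moved. The work goes in short steps, Python scripts to look and compute and a shell command to move; the robot and the scene stay as the last step left them, time stands still between calls to the robot, and variables do not carry over. Pictures are saved under pics/ and viewed, at most 16 in all, crops included, and the job is handed in when it is done.

```bash
ls; mkdir -p pics; python3 - <<'E'
from rig import arm
import cv2
for n in("side","top"):
    cv2.imwrite(f"pics/{n}0.png",arm.get_image(n)[:,:,::-1]); print(n,arm.camera_info(n))
s=arm.read_state();print(s)
E
```

```text
jog.py
pics
rig.py
side {'camera_matrix': array([[492.98475375,   0.        , 317.67804658],
       [  0.        , 492.98475375, 200.19910409],
       [  0.        ,   0.        ,   1.        ]]), 'R': array([[-0.85740427, -0.51420223, -0.02130679],
       [-0.24012443,  0.43632644, -0.86715598],
       [ 0.45519025, -0.73838697, -0.49758067]]), 't': array([0.44324572, 0.19986109, 0.97305723])}
top {'camera_matrix': array([[470.96509564,   0.        , 320.60554163],
       [  0.        , 470.96509564, 197.29313311],
       [  0.        ,   0.        ,   1.        ]]), 'R': array([[ 0.01280771, -0.99991684, -0.00150872],
       [-0.99391763, -0.01256579, -0.10940678],
       [ 0.10937872,  0.0029008 , -0.99399592]]), 't': array([-0.04503505,  0.53235743,  1.43609866])}
{'time': 0.1, 'joints': array([-7.80141024e+01,  2.01201618e+01,  9.46727342e+01, -8.49612725e-05,
        6.52658593e+01, -4.84797875e+00]), 'qd': array([ 0.03043545, -0.17673838, -0.22188679, -0.10963342,  0.07340918,
       -0.0196086 ]), 'effort': array([ 3.11689855e-04, -5.06832933e+01, -2.91876161e+01, -1.29903920e-04,
        2.65092312e-03,  1.31366338e-05]), 'ee_pos': array([ 0.15923461, -0.52613743,  0.23082631]), 'tool_rot': array([[ 9.57148269e-01,  2.89598250e-01, -2.14278159e-04],
       [ 2.89598316e-01, -9.57147747e-01,  1.00283565e-03],
       [ 8.53235911e-05, -1.02191700e-03, -9.99999474e-01]]), 'ft_force': array([-0.00989072,  0.54435936, -0.0234103 ]), 'wrist_torque': array([-0.01723624,  0.07015293, -0.06635632]), 'finger_force': 0.0, 'gripper_width': 0.08538019428456088}
```

View pics/top0.png

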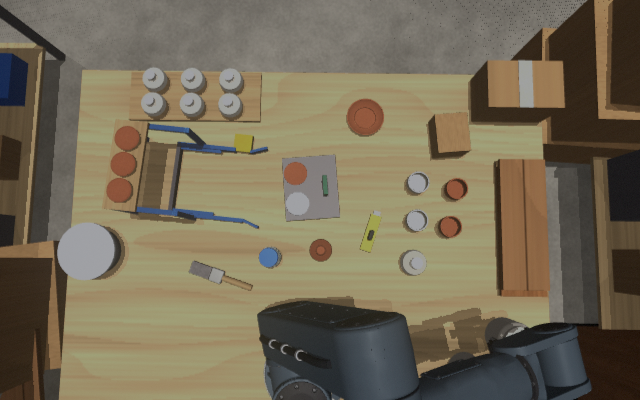

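View pics/side0.png

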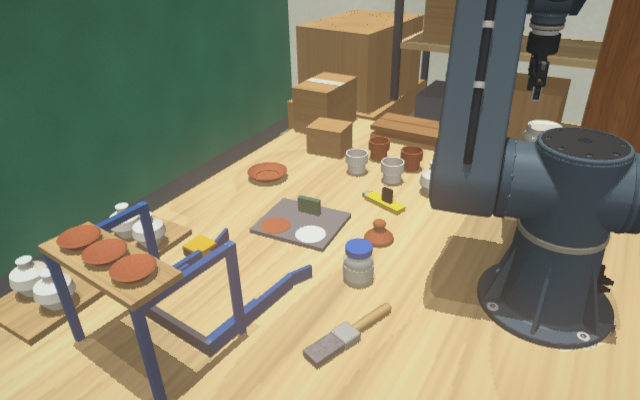

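```bash
python3 - <<'E'
import cv2
a=cv2.imread("pics/top0.png");s=cv2.imread("pics/side0.png")
cv2.imwrite("pics/c1.png",cv2.resize(a[110:270,120:350],None,fx=3.45,fy=3.45,interpolation=cv2.INTER_CUBIC))
cv2.imwrite("pics/c2.png",cv2.resize(s[180:380,40:320],None,fx=2.8,fy=2.8,interpolation=cv2.INTER_CUBIC))
E
```

```text
(no output)
```

View pics/c1.png

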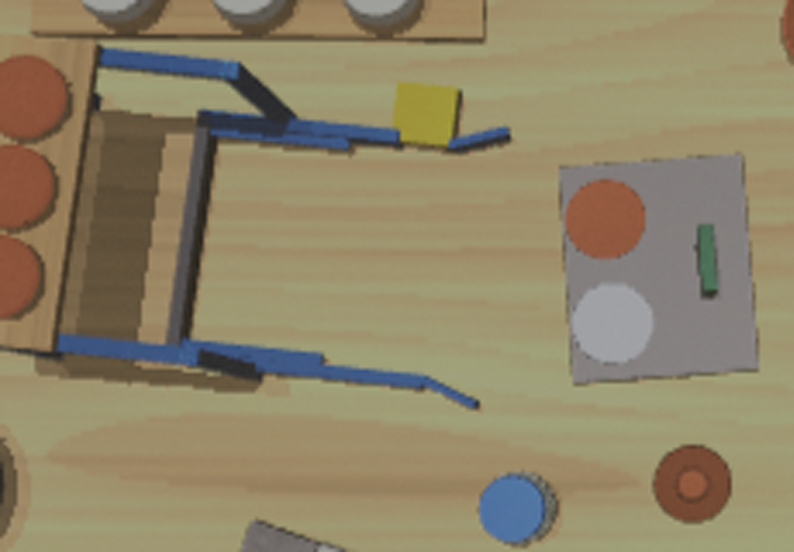

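View pics/c2.png

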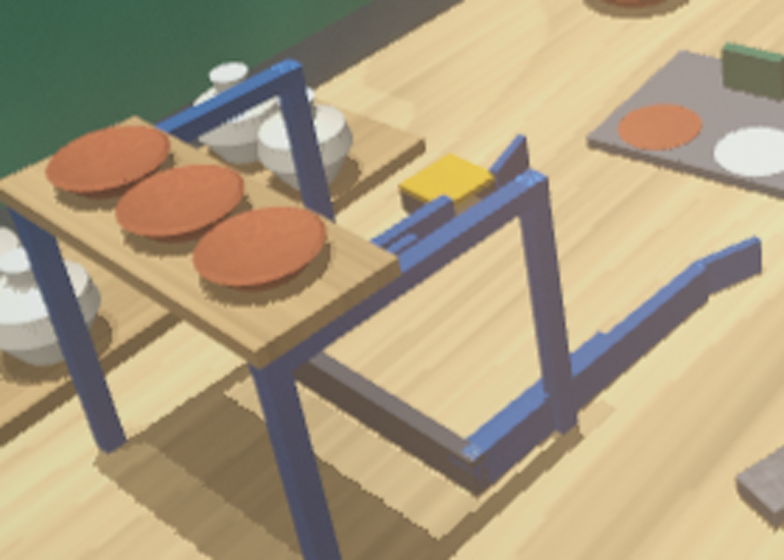

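```bash
cat > vis.py <<'E'
import numpy as np,cv2
from scipy.optimize import least_squares
from rig import arm
CI={n:arm.camera_info(n) for n in("side","top")}
def proj(n,P):
    c=CI[n];q=(np.asarray(P,float)@np.asarray(c["R"]).T+c["t"])@c["camera_matrix"].T
    return q[:,:2]/q[:,2:]
def ray(n,uv,z):
    c=CI[n];d=c["R"].T@np.linalg.solve(c["camera_matrix"],[*uv,1]);o=-c["R"].T@c["t"]
    return o+d*(z-o[2])/d[2]
def mask(im,kind):
    h,s,v=cv2.split(cv2.cvtColor(im,cv2.COLOR_RGB2HSV).astype(int))
    return {"terra":(h<13)&(s>115)&(v>60),"white":(s<45)&(v>120),"yellow":(h>21)&(h<30)&(s>170)&(v>90),"grey":(s<50)&(v>70),
      "blue":(h>105)&(h<125)&(s>110)}[kind].astype(np.uint8)
def comps(m,amin,amax):
    n,l,st,c=cv2.connectedComponentsWithStats(m,connectivity=8)
    return [(i,c[i],st[i]) for i in range(1,n) if amin<st[i][4]<amax],l
def hullof(l,i):
    ct=cv2.findContours((l==i).astype(np.uint8),cv2.RETR_EXTERNAL,cv2.CHAIN_APPROX_NONE)[0]
    return cv2.convexHull(np.vstack(ct)[:,0].astype(np.float32))[:,0]
def cen(h):
    m=cv2.moments(h.astype(np.float32));return np.array([m["m10"],m["m01"]])/m["m00"]
A=np.linspace(0,2*np.pi,60)
def cupmodel(x,y,z):
    return np.vstack([np.c_[x+r*np.cos(A),y+r*np.sin(A),0*A+z+h] for r,h in((.033,.062),(.033,.033),(.026,.03),(.026,0))])
def cupfit(obs,x0):
    f=lambda p:np.concatenate([cen(cv2.convexHull(proj(n,cupmodel(*p)).astype(np.float32))[:,0])-c for n,c in obs.items()])
    r=least_squares(f,[*x0,0.],x_scale=.01,diff_step=1e-3) ;return r.x,r.fun
def pose_fit(obs,p0,free=4):
    """obs: list of (cam,local xyz,uv); p=(x,y,yaw[,z])"""
    L=np.array([o[1] for o in obs],float)
    def f(p):
        c,s=np.cos(p[2]),np.sin(p[2]);W=L@np.array([[c,-s,0],[s,c,0],[0,0,1]]).T+[p[0],p[1],p[3] if len(p)>3 else 0]
        return np.concatenate([proj(o[0],W[i:i+1])[0]-o[2] for i,o in enumerate(obs)])
    r=least_squares(f,p0[:free],loss="soft_l1");return r.x,f(r.x).reshape(-1,2)
E
python3 - <<'E'
from vis import *
im={n:cv2.imread(f"pics/{n}0.png")[:,:,::-1].copy() for n in CI}
for n in CI:
  for k in("terra","white","yellow"):
    cs,l=comps(mask(im[n],k),60,6000)
    for i,c,st in cs: print(n,k,np.round(cen(hullof(l,i)),1),st, np.round(ray(n,c,.04 if k!="yellow" else .02)[:2],3))
# rack
t=lambda u,v:(120+u/3.45,110+v/3.45)
obs=[("top",(-.136,.104,.03),t(428,374)),("top",(-.136,-.104,.03),t(450,148)),("top",(-.043,.094,.025),t(322,357)),("top",(-.043,-.094,.025),t(350,151))]
p,r=pose_fit(obs,[.6,.4,1.57],3);print("rack",p[:2],np.degrees(p[2]));print(r)
o=lambda L:proj("top",[[p[0]+np.cos(p[2])*a-np.sin(p[2])*b,p[1]+np.sin(p[2])*a+np.cos(p[2])*b,c] for a,b,c in L])
print((o([(.013,-.117,.2),(-.186,.128,.03),(-.186,-.128,.03),(-.108,-.128,.02),(.085,.104,.02),(.085,-.104,.02)])-[120,110])*3.45)
E
```

```text
side terra [379.1 147. ] [370 136  20  25 377] [ 0.563 -0.451]
side terra [411.6 157.1] [401 146  22  25 422] [ 0.446 -0.429]
side terra [267.  171.5] [248 163  39  19 568] [ 0.771 -0.143]
side terra [275.2 224.9] [261 218  29  15 348] [0.586 0.078]
side terra [379.  233.9] [365 219  28  28 463] [ 0.355 -0.003]
side terra [107.4 253.5] [  57  225  100   59 2778] [0.84  0.352]
side white [327.8  29.8] [ 288    0  107   87 2057] [ 1.883 -2.358]
side white [414.5   6.5] [404   0  22  15 289] [ 1.474 -3.084]
side white [587.2  20.6] [ 559    0   54   41 1471] [ 0.218 -2.954]
side white [527.4  24.4] [523  14   9  21 122] [ 0.547 -2.676]
side white [488.   23.6] [483  20  11   8  72] [ 0.773 -2.596]
side white [437.   67.4] [427  52  22  34 541] [ 0.716 -1.434]
side white [522.5  67.1] [517  61  12  13 131] [ 0.362 -1.603]
side white [570.4  90.1] [ 547   64   48   60 1440] [ 0.111 -1.34 ]
side white [325.3  81.5] [307  78  38   8 125] [ 1.069 -0.987]
side white [478.6  84.1] [473  81  12   7  72] [ 0.468 -1.246]
side white [540.3 129.4] [525 120  38  25 423] [ 0.156 -0.844]
side white [3
[... 2642 characters left out ...]
 white [417.2 219.6] [407 209  22  22 327] [ 0.465 -0.333]
top white [ 85.4 250.8] [  57  222   58   59 2604] [0.358 0.678]
top white [414.2 262.3] [403 251  24  24 448] [ 0.336 -0.325]
top white [555.8 294.1] [549 262  15  60 591] [ 0.241 -0.751]
top white [215.8 275.4] [209 268  15  16 156] [0.289 0.277]
top white [516.  328.7] [506 324  21  13  67] [ 0.143 -0.632]
rack [0.57686029 0.32722723] 85.67330279356611
[[-0.55108414  0.37190579]
 [ 0.08939583  0.019359  ]
 [ 1.04377637 -0.42990688]
 [-0.34921917  0.02919782]]
[[237.3909229   73.71036249]
 [478.79825749 406.88277208]
 [507.5626894  127.02563435]
 [424.35839235 122.04815047]
 [185.0172126  354.48766973]
 [212.68268605 129.47498982]]
```

```bash
cat >> vis.py <<'E'
def cups(im,kind,near):
    """near: list of (x,y) guesses; returns fits"""
    d={}
    for n in CI:
        cs,l=comps(mask(im[n],kind),150,1200);d[n]=[cen(hullof(l,i)) for i,c,st in cs]
    for g in near:
        ob={}
        for n in CI:
            q=cen(cv2.convexHull(proj(n,cupmodel(*g,0)).astype(np.float32))[:,0])
            b=min(d[n],key=lambda c:np.linalg.norm(c-q));
            if np.linalg.norm(b-q)<9: ob[n]=b
        if len(ob)==2:
            p,r=cupfit(ob,g);print(kind,np.round(p,4),"res",np.round(r,1))
        else: print(kind,g,"seen",ob)
def tray(im,box=((270,350),(145,230))):
    (a,b),(c,d)=box;m=np.zeros((400,640),np.uint8);m[c:d,a:b]=(mask(im["top"],"grey")|mask(im["top"],"terra"))[c:d,a:b]
    cs,l=comps(m,1500,9000);h=hullof(l,cs[0][0])
    P=np.array([ray("top",u,.012)[:2] for u in h]);
    def f(p):
        R=np.array([[np.cos(p[2]),-np.sin(p[2])],[np.sin(p[2]),np.cos(p[2])]]);q=(P-p[:2])@R
        return np.maximum(abs(q[:,0])-.085+.0012,abs(q[:,1])-.1+.0012)
    r=least_squares(f,[*P.mean(0),1.57],loss="soft_l1",f_scale=.001);print("tray",np.round(r.x,4),np.degrees(r.x[2]),"rms",np.sqrt((r.fun**2).mean()));return r.x
def disc(im,kind,n,g):
    cs,l=comps(mask(im[n],kind),150,1200)
    q=proj(n,[g])[0];return min((cen(hullof(l,i)) for i,c,s in cs),key=lambda c:np.linalg.norm(c-q))
def tri(o):
    from cv2 import triangulatePoints
    P=[CI[n]["camera_matrix"]@np.c_[CI[n]["R"],CI[n]["t"]] for n in o]
    X=triangulatePoints(*P,*[np.asarray(v,float).reshape(2,1) for v in o.values()])[:,0];return X[:3]/X[3]
def bar(im):
    for n in CI:
        h,s,v=cv2.split(cv2.cvtColor(im[n],cv2.COLOR_RGB2HSV).astype(int))
        m=((h>20)&(h<34)&(s>165)).astype(np.uint8)
        cs,l=comps(m,50,500)
        for i,c,st in cs:
            hh=hullof(l,i);rc=cv2.minAreaRect(hh);print(n,"yellow",np.round(cen(hh),1),st,np.round(cv2.boxPoints(rc),1).tolist(),[np.round(ray(n,b,.014)[:2],3).tolist() for b in cv2.boxPoints(rc)])
def grab():return {n:arm.get_image(n) for n in CI}
E
python3 - <<'E'
from vis import *
im={n:cv2.imread(f"pics/{n}0.png")[:,:,::-1].copy() for n in CI}
cups(im,"terra",[(.564,-.457),(.447,-.436)]);cups(im,"white",[(.583,-.338),(.465,-.333)])
tray(im);bar(im)
print(tri({n:disc(im,"terra",n,(.607,.042,.012)) for n in CI}))
s=im["side"][:,:,::-1];t=im["top"][:,:,::-1]
a=cv2.resize(s[90:230,320:600],None,fx=2.8,fy=2.8,interpolation=cv2.INTER_CUBIC);b=cv2.resize(t[160:280,345:485],None,fx=3,fy=3,interpolation=cv2.INTER_CUBIC)
cv2.imwrite("pics/c3.png",a);cv2.imwrite("pics/c4.png",b)
E
```

```text
terra [ 0.5641 -0.4555  0.0037] res [ 0.1  0.  -0.  -0.1]
terra [ 0.4477 -0.4344  0.0029] res [ 0.1  0.  -0.  -0.1]
white [ 0.5835 -0.3381  0.003 ] res [ 0.2  0.  -0.1 -0.2]
white [ 0.4664 -0.333   0.0028] res [ 0.2  0.  -0.1 -0.2]
tray [ 0.5666 -0.0053  1.6531] 94.71612609322905 rms 0.0006930756166553767
[0.61143824 0.04396195 0.01307478]
```

View pics/c3.png

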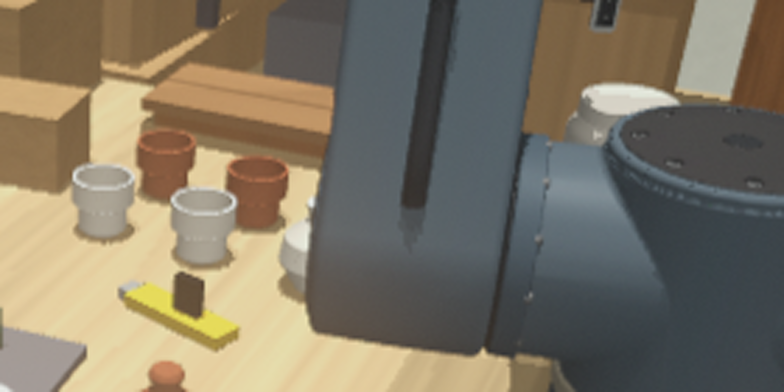

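View pics/c4.png

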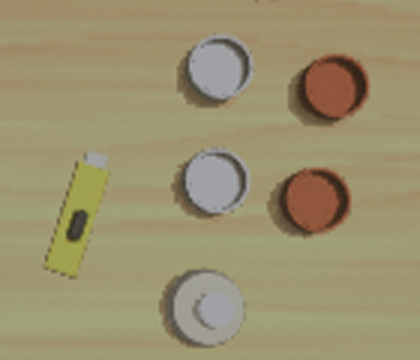

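```bash
cat > go.py <<'E'
import sys,numpy as np
from rig import arm
s=arm.read_state();R=s["tool_rot"];x,y,z=map(float,sys.argv[1:4])
d=R.T@(np.array([x,y,z])-s["ee_pos"])
print("t",round(s["time"],1),"pos",np.round(s["ee_pos"],4),"yaxis",round(np.degrees(np.arctan2(R[1,1],R[0,1])),2),"delta",np.round(d,4),"F",np.round(s["ft_force"],1),"w",round(s["gripper_width"],4),"j",np.round(s["joints"],0))
E
python3 jog.py '0.085 0 0 0 -7
0.085 0 0 0 -7
0.085 0 0 0 -7
0.085 0 0 0 -7
0.085 0.03 0.015 0 0
0.085 0.03 0.015 0 0
0.085 0.03 0.015 0 0
0.085 0.03 0.015 0 0
0.085 0.03 0.015 0 0
0.085 0.03 0.015 0 0
0.085 0.03 0.015 0 0
0.085 0.03 0.015 0 0
0.085 0.03 0.019 0 0
0.085 0 0 0 0' 40; python3 go.py .448 -.434 .15
```

```text
time: 1.5
ee_pos: [0.4518, -0.4331, 0.2307]
tool_rot: [[0.707, 0.707, 0.0], [0.707, -0.707, 0.001], [0.001, -0.0, -1.0]]
ft_force: [-0.2, -0.5, -0.1]
gripper_width: 0.0849
finger_force: 0.0
t 1.5 pos [ 0.4518 -0.4331  0.2307] yaxis -44.99 delta [-0.0034 -0.0021  0.0807] F [-0.2 -0.5 -0.1] w 0.0849 j [-48.  28.  83.   0.  69.  -3.]
```

```bash
python3 - <<'E'
from vis import *
im=grab()
tray(im)
for n in CI: cv2.imwrite(f"pics/{n}1.png",im[n][:,:,::-1])
h=cv2.cvtColor(im["top"],cv2.COLOR_RGB2HSV);print(h[232:252:4,362:382:3].tolist())
E
python3 jog.py '0.085 -0.0034 -0.0021 0.03 0
0.085 0 0 0.03 0
0.085 0 0 0.03 0
0.085 0 0 0.03 0
0.085 0 0 0.03 0
0.085 0 0 0.03 0
0.085 0 0 0.015 0
0.085 0 0 0.010 0
0.085 0 0 0 0
0.04 0 0 0 0
0.04 0 0 0 0
0.04 0 0 0 0
0.04 0 0 0 0
0.04 0 0 0 0' 40
```

```text
tray [ 0.5668 -0.0052  1.6577] 94.97823669986097 rms 0.0007389542249119971
[[[29, 61, 171], [29, 127, 155], [30, 131, 163], [18, 34, 75], [30, 129, 142], [28, 68, 170], [28, 64, 171]], [[24, 72, 170], [31, 128, 172], [23, 115, 60], [18, 36, 71], [30, 128, 172], [24, 74, 170], [23, 76, 171]], [[25, 120, 123], [30, 128, 172], [27, 144, 126], [30, 136, 146], [29, 74, 149], [29, 63, 171], [30, 63, 170]], [[30, 126, 170], [30, 127, 171], [30, 128, 171], [31, 130, 172], [27, 67, 171], [28, 66, 170], [27, 69, 170]], [[30, 125, 171], [30, 128, 171], [30, 130, 171], [26, 128, 165], [26, 69, 169], [26, 71, 170], [26, 71, 170]]]
time: 3.0
ee_pos: [0.4453, -0.4362, 0.0281]
tool_rot: [[0.709, 0.705, 0.001], [0.705, -0.709, -0.002], [-0.0, 0.002, -1.0]]
ft_force: [-3.2, 0.8, 5.9]
gripper_width: 0.0658
finger_force: 44.7
```

View pics/top1.png

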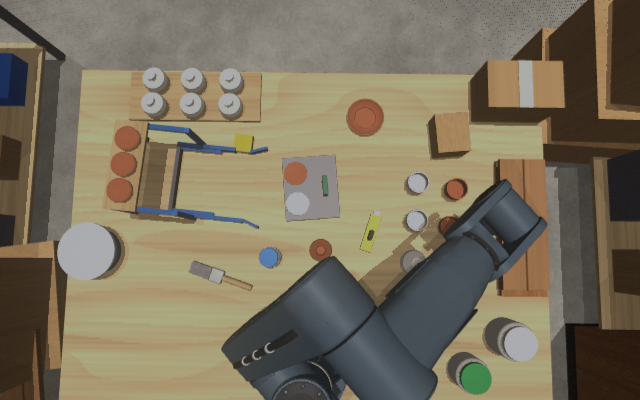

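```bash
python3 jog.py '0.04 0 0 -0.02 0
0.04 0 0 -0.03 0
0.04 0 0 -0.03 0
0.04 0 0 -0.03 0
0.04 0 0 0 0
0.04 0 0 0 0' ; python3 go.py .611 .0437 .138; python3 - <<'E'
from vis import *
im=grab();cups(im,"white",[(.583,-.338),(.466,-.333)]);cups(im,"terra",[(.564,-.455)])
E
```

```text
time: 3.6
ee_pos: [0.445, -0.4356, 0.1371]
tool_rot: [[0.709, 0.705, 0.001], [0.705, -0.709, -0.001], [-0.0, 0.002, -1.0]]
ft_force: [-0.5, -0.3, -1.0]
gripper_width: 0.0657
finger_force: 45.3
t 3.6 pos [ 0.445  -0.4356  0.1371] yaxis -45.16 delta [ 0.4557 -0.2229 -0.0013] F [-0.5 -0.3 -1. ] w 0.0657 j [-49.  33.  88.   0.  58.  -4.]
white [ 0.5833 -0.3377  0.0033] res [ 0.2  0.  -0.1 -0.2]
white [ 0.4664 -0.3327  0.0025] res [ 0.2  0.  -0.1 -0.2]
terra [ 0.5635 -0.4534  0.0046] res [ 0.2  0.  -0.1 -0.2]
```

```bash
python3 jog.py '0.04 0.015 -0.007 0 0
0.04 0.028 -0.0138 0 0
0.04 0.028 -0.0138 0 0
0.04 0.028 -0.0138 0 0
0.04 0.028 -0.0138 0 0
0.04 0.028 -0.0138 0 0
0.04 0.028 -0.0138 0 0
0.04 0.028 -0.0138 0 0
0.04 0.028 -0.0138 0 0
0.04 0.028 -0.0138 0 0
0.04 0.028 -0.0138 0 0
0.04 0.028 -0.0138 0 0
0.04 0.028 -0.0138 0 0
0.04 0.028 -0.0138 0 0
0.04 0.028 -0.0138 0 0
0.04 0.028 -0.0138 0 0
0.04 0.0185 -0.0085 0 0
0.04 0 0 0 0
0.04 0 0 0 0'; python3 go.py .609 .0418 .042;python3 - <<'E'
from vis import *
im=grab();tray(im,((270,350),(145,230)))
for n in CI: cv2.imwrite(f"pics/{n}2.png",im[n][:,:,::-1])
E
```

```text
time: 5.6
ee_pos: [0.6088, 0.0426, 0.1354]
tool_rot: [[0.708, 0.706, -0.002], [0.706, -0.708, -0.0], [-0.001, -0.001, -1.0]]
ft_force: [0.1, 0.2, -1.6]
gripper_width: 0.0652
finger_force: 45.2
t 5.6 pos [0.6088 0.0426 0.1354] yaxis -45.1 delta [-0.0003  0.0008  0.0934] F [ 0.1  0.2 -1.6] w 0.0652 j [-0. 32. 90. -0. 58. 45.]
tray [ 0.5724 -0.0782  1.653 ] 94.70938403675939 rms 0.024458693368385045
```

```bash
python3 jog.py '0.04 0 0.0005 0.02 0
0.04 0 0 0.03 0
0.04 0 0 0.025 0
0.04 0 0 0.010 0
0.04 0 0 0.005 0
0.04 0 0 0.002 0
0.04 0 0 0 0
0.04 0 0 0 0'; python3 go.py .609 .0418 .041
```

```text
time: 6.5
ee_pos: [0.6105, 0.0416, 0.0453]
tool_rot: [[0.709, 0.705, 0.002], [0.705, -0.709, -0.0], [0.001, 0.001, -1.0]]
ft_force: [-0.3, 0.5, -1.1]
gripper_width: 0.0657
finger_force: 45.2
t 6.5 pos [0.6105 0.0416 0.0453] yaxis -45.17 delta [-0.001  -0.0012  0.0043] F [-0.3  0.5 -1.1] w 0.0657 j [-0. 40. 92.  0. 48. 45.]
```

```bash
python3 jog.py '0.04 0 0 0.002 0
0.04 0 0 0.002 0
0.04 0 0 0 0'; for i in 1 2 3 4; do python3 go.py .609 .0418 .041;done
```

```text
time: 6.8
ee_pos: [0.61, 0.0417, 0.0402]
tool_rot: [[0.709, 0.705, 0.0], [0.705, -0.709, 0.0], [0.0, 0.0, -1.0]]
ft_force: [-0.2, -0.3, -2.1]
gripper_width: 0.0654
finger_force: 45.2
t 6.8 pos [0.61   0.0417 0.0402] yaxis -45.16 delta [-0.0006 -0.0008 -0.0008] F [-0.2 -0.3 -2.1] w 0.0654 j [-0. 40. 92.  0. 47. 45.]
t 6.8 pos [0.61   0.0417 0.0402] yaxis -45.16 delta [-0.0006 -0.0008 -0.0008] F [-0.2 -0.3 -2.1] w 0.0654 j [-0. 40. 92.  0. 47. 45.]
t 6.8 pos [0.61   0.0417 0.0402] yaxis -45.16 delta [-0.0006 -0.0008 -0.0008] F [-0.2 -0.3 -2.1] w 0.0654 j [-0. 40. 92.  0. 47. 45.]
t 6.8 pos [0.61   0.0417 0.0402] yaxis -45.16 delta [-0.0006 -0.0008 -0.0008] F [-0.2 -0.3 -2.1] w 0.0654 j [-0. 40. 92.  0. 47. 45.]
```

```bash
python3 jog.py '0.04 0 0 0.001 0
0.04 0 0 0 0'; python3 jog.py '0.04 0 0 0.001 0
0.04 0 0 0 0'|sed -n '2p;4p'
```

```text
time: 7.0
ee_pos: [0.6101, 0.0417, 0.0401]
tool_rot: [[0.709, 0.705, 0.0], [0.705, -0.709, 0.0], [0.0, 0.0, -1.0]]
ft_force: [-3.3, 1.0, 8.8]
gripper_width: 0.0656
finger_force: 46.0
ee_pos: [0.6102, 0.0417, 0.04]
ft_force: [-8.6, -0.5, 18.9]
```

```bash
python3 jog.py '0.085 0 0 -0.002 0
0.085 0 0 0 0
0.085 0 0 0 0
0.085 0 0 0 0
0.085 0 0 -0.015 0
0.085 0 0 -0.03 0
0.085 0 0 -0.03 0
0.085 0 0 -0.03 0
0.085 0 0 -0.03 0
0.085 0 0 0 0'|sed -n 2p; python3 go.py .6 -.2 .17;python3 - <<'E'
from vis import *
im=grab();cups(im,"terra",[(.564,-.455)]);cups(im,"white",[(.583,-.338),(.466,-.333)])
E
```

```text
ee_pos: [0.6119, 0.0417, 0.1806]
t 8.2 pos [0.6119 0.0417 0.1806] yaxis -45.16 delta [-0.1789  0.1629  0.0105] F [1.1 0.2 0.8] w 0.085 j [-0. 29. 88.  0. 62. 45.]
terra [ 0.5645 -0.4555  0.0033] res [ 0.1  0.  -0.  -0.1]
white [ 0.5834 -0.3377  0.0034] res [ 0.2  0.  -0.1 -0.2]
white [ 0.4665 -0.3329  0.0029] res [ 0.2  0.  -0.1 -0.2]
```

```bash
python3 jog.py '0.085 -0.012 0.01 0 0
0.085 -0.024 0.02 0 0
0.085 -0.024 0.02 0 0
0.085 -0.024 0.02 0 0
0.085 -0.024 0.02 0 0
0.085 -0.024 0.02 0 0
0.085 -0.024 0.02 0 0
0.085 -0.024 0.02 0 0
0.085 -0.024 0.02 0 0
0.085 -0.024 0.02 0 0
0.085 -0.024 0.02 0 0
0.085 -0.024 0.02 0 0
0.085 -0.024 0.02 0 0
0.085 -0.024 0.02 0 0
0.085 -0.024 0.02 0 0
0.085 -0.024 0.02 0 0
0.085 -0.012 0.009 0 0
0.085 0 0 0.03 0
0.085 0 0 0.03 0
0.085 0 0 0 0'|sed -n 2p; python3 go.py .5643 -.4555 .027;python3 - <<'E'
from vis import *
im=grab()
for n in CI: cv2.imwrite(f"pics/{n}3.png",im[n][:,:,::-1])
cs,l=comps(mask(im["top"],"terra"),150,1200)
for i,c,st in cs: print(c,st)
E
```

```text
ee_pos: [0.5603, -0.4535, 0.1101]
t 10.3 pos [ 0.5603 -0.4535  0.1101] yaxis -45.18 delta [0.0015 0.005  0.083 ] F [-0.3 -0.  -0.8] w 0.0851 j [-43.  45.  71.   0.  65.   2.]
[364.91666667 116.39750958] [ 347   99   37   36 1044]
[126.57419355 137.6516129 ] [115 126  24  24 465]
[122.59488273 163.6098081 ] [111 152  24  25 469]
[294.65       171.75952381] [283 160  24  24 420]
[118.66037736 189.67924528] [107 178  25  24 477]
```

View pics/side3.png

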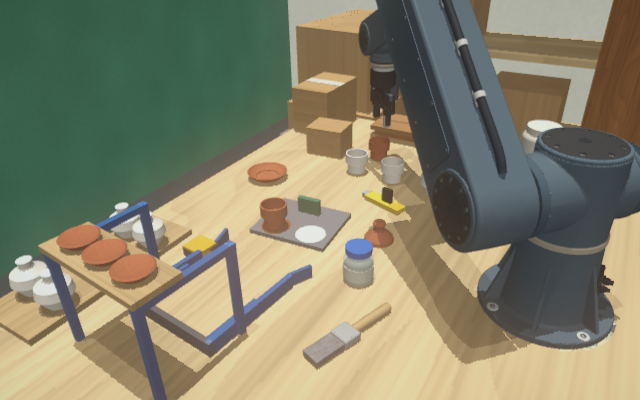

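```bash
python3 jog.py '0.085 0.0015 0.005 0 0
0.085 0 0 0.03 0
0.085 0 0 0.03 0
0.085 0 0 0.015 0
0.085 0 0 0.007 0
0.085 0 0 0 0'|sed -n 2p;python3 go.py .5643 -.4555 .027; python3 jog.py '0.04 0 0 0 0
0.04 0 0 0 0
0.04 0 0 0 0
0.04 0 0 0 0
0.04 0 0 0 0'; python3 go.py .5643 -.4555 .027
```

```text
ee_pos: [0.5674, -0.458, 0.0337]
t 11.0 pos [ 0.5674 -0.458   0.0337] yaxis -45.16 delta [-0.0005 -0.004   0.0067] F [ 0.3 -0.3 -0.7] w 0.0851 j [-43.  51.  71.  -0.  58.   3.]
time: 11.5
ee_pos: [0.568, -0.4585, 0.0357]
tool_rot: [[0.709, 0.705, 0.002], [0.705, -0.709, -0.002], [0.0, 0.003, -1.0]]
ft_force: [-1.3, 1.3, 5.4]
gripper_width: 0.0656
finger_force: 44.6
t 11.5 pos [ 0.568  -0.4585  0.0357] yaxis -45.17 delta [-0.0005 -0.0047  0.0086] F [-1.3  1.3  5.4] w 0.0656 j [-43.  51.  71.   0.  58.   3.]
```

```bash
python3 jog.py '0.085 0 0 0 0
0.085 0 0 0 0
0.085 0 0 0.004 0
0.085 0 0 0.004 0
0.085 0 0 0 0
0.085 0 0 0 0
0.085 0 0 0 0'|sed -n 2p;python3 go.py .5643 -.4555 .027
```

```text
ee_pos: [0.5672, -0.4578, 0.0253]
t 12.2 pos [ 0.5672 -0.4578  0.0253] yaxis -45.17 delta [-0.0004 -0.0037 -0.0017] F [ 0.3 -0.1  0.2] w 0.085 j [-43.  52.  71.  -0.  57.   3.]
```

```bash
python3 jog.py '0.085 0 0 -0.002 0
0.04 0 0 0 0
0.04 0 0 0 0
0.04 0 0 0 0
0.04 0 0 0 0
0.04 0 0 0 0'|sed -n '2p;5p';python3 go.py .5643 -.4555 .027; python3 jog.py '0.04 0 0 -0.02 0
0.04 0 0 -0.03 0
0.04 0 0 -0.03 0
0.04 0 0 -0.03 0
0.04 0 0 -0.025 0
0.04 0 0 0 0
0.04 0 0 0 0
0.04 0 0 0 0'|sed -n '2p;4,6p'; python3 go.py .6121 .0436 .165
```

```text
ee_pos: [0.5674, -0.4581, 0.0282]
gripper_width: 0.0661
t 12.8 pos [ 0.5674 -0.4581  0.0282] yaxis -45.17 delta [-0.0004 -0.004   0.0012] F [-1.   2.2  5.7] w 0.0661 j [-43.  51.  71.  -0.  57.   3.]
ee_pos: [0.5666, -0.4573, 0.1608]
ft_force: [-0.4, -0.2, -1.8]
gripper_width: 0.0658
finger_force: 44.8
t 13.6 pos [ 0.5666 -0.4573  0.1608] yaxis -45.17 delta [ 0.3854 -0.3232 -0.0034] F [-0.4 -0.2 -1.8] w 0.0658 j [-43.  43.  68.   0.  70.   3.]
```

```bash
cat >> vis.py <<'E'
from scipy.optimize import minimize
def raster(hulls,box):
    a,b,c,d=box;m=np.zeros(((d-c)*8,(b-a)*8),np.uint8)
    for h in hulls:
        cv2.fillPoly(m,[np.round((h-[a,c]+.5)*8-.5).astype(np.int32)],255)
    return cv2.resize(m,(b-a,d-c),interpolation=cv2.INTER_AREA)/255.
def iou(im,kind,g,z,extra=None,views=("side","top")):
    """fit cup xy by silhouette; extra: world points of other same-coloured convex shapes"""
    hull=lambda n,P:cv2.convexHull(proj(n,P).astype(np.float32))[:,0]
    M,B,E={}, {}, {}
    for n in views:
        E[n]=[hull(n,e) for e in (extra or [])]
        allp=np.vstack([hull(n,cupmodel(*g,z))]+E[n]);a,c=np.floor(allp.min(0)).astype(int)-6;b,d=np.ceil(allp.max(0)).astype(int)+7
        B[n]=(a,b,c,d);m=mask(im[n],kind)[c:d,a:b];cs,l=comps(m,40,1e5)
        q=raster([hull(n,cupmodel(*g,z))],B[n])>.5
        i=np.bincount(l[q&(l>0)]).argmax();ct=(l==i).astype(np.uint8)
        M[n]=cv2.morphologyEx(np.pad(ct,6),cv2.MORPH_CLOSE,np.ones((7,7),np.uint8))[6:-6,6:-6]
    f=lambda p:sum(np.abs(M[n]-raster([hull(n,cupmodel(*p,z))]+E[n],B[n])).sum() for n in views)
    r=minimize(f,g,method="Nelder-Mead",options=dict(initial_simplex=[g,(g[0]+.004,g[1]),(g[0],g[1]+.004)],xatol=1e-4,fatol=.05))
    return np.round(r.x,4),round(r.fun,1)
def circ(x,y,z,r=.037): return np.c_[x+r*np.cos(A),y+r*np.sin(A),0*A+z]
E
python3 - <<'E'
from vis import *
im={n:cv2.imread(f"pics/{n}0.png")[:,:,::-1].copy() for n in CI}
for k,g in(("terra",(.564,-.455)),("terra",(.4477,-.4344)),("white",(.5835,-.338)),("white",(.4664,-.333))): print(k,iou(im,k,g,0))
im=grab()
for v in(("side","top"),("side",),("top",)):
  for dx in(0,.001): print(v,iou(im,"terra",(.611,.043),.012,[circ(.611+dx,.0437,.012)],v))
E
```

```text
terra (array([ 0.565 , -0.4578]), np.float64(179.6))
terra (array([ 0.4478, -0.435 ]), np.float64(177.3))
white (array([ 0.5845, -0.34  ]), np.float64(140.5))
white (array([ 0.4667, -0.3344]), np.float64(134.8))
('side', 'top') (array([0.611 , 0.0463]), np.float64(127.7))
('side', 'top') (array([0.611 , 0.0463]), np.float64(116.7))
('side',) (array([0.6116, 0.0474]), np.float64(82.9))
('side',) (array([0.6116, 0.0474]), np.float64(77.9))
('top',) (array([0.6099, 0.0448]), np.float64(33.1))
('top',) (array([0.6099, 0.0446]), np.float64(27.3))
```

```bash
sed -i 's/raster(\[hull(n,cupmodel(\*p,z))\]+E\[n\],B\[n\])/raster([hull(n,cupmodel(*p,z)[:120]),hull(n,cupmodel(*p,z)[120:])]+E[n],B[n])/' vis.py
python3 - <<'E'
from vis import *
im={n:cv2.imread(f"pics/{n}0.png")[:,:,::-1].copy() for n in CI}
for v in(("side","top"),("side",),("top",)):
 for k,g in(("terra",(.564,-.455)),("terra",(.4477,-.4344)),("white",(.5835,-.338)),("white",(.4664,-.333))): print(k,iou(im,k,g,0,None,v))
im={n:cv2.imread(f"pics/{n}3.png")[:,:,::-1].copy() for n in CI}
for v in(("side","top"),("side",),("top",)):
  for dx in(0,.001): print(v,iou(im,"terra",(.611,.043),.012,[circ(.611+dx,.0437,.012)],v))
E
```

```text
terra (array([ 0.5649, -0.4578]), np.float64(165.9))
terra (array([ 0.4483, -0.4362]), np.float64(162.0))
white (array([ 0.5845, -0.3401]), np.float64(126.3))
white (array([ 0.4663, -0.3343]), np.float64(118.9))
terra (array([ 0.569 , -0.4643]), np.float64(85.5))
terra (array([ 0.4526, -0.4427]), np.float64(90.1))
white (array([ 0.5877, -0.3448]), np.float64(63.5))
white (array([ 0.4694, -0.3383]), np.float64(65.1))
terra (array([ 0.5635, -0.4555]), np.float64(74.4))
terra (array([ 0.447 , -0.4339]), np.float64(65.4))
white (array([ 0.5831, -0.3389]), np.float64(52.2))
white (array([ 0.4659, -0.3333]), np.float64(44.8))
('side', 'top') (array([0.6109, 0.0456]), np.float64(134.7))
('side', 'top') (array([0.6107, 0.0454]), np.float64(123.0))
('side',) (array([0.6119, 0.0475]), np.float64(92.7))
('side',) (array([0.6117, 0.0474]), np.float64(87.3))
('top',) (array([0.6099, 0.0448]), np.float64(33.1))
('top',) (array([0.6099, 0.0446]), np.float64(27.3))
```

```bash
python3 jog.py '0.04 0.012 -0.01 0 0
0.04 0.024 -0.02 0 0
0.04 0.024 -0.02 0 0
0.04 0.024 -0.02 0 0
0.04 0.024 -0.02 0 0
0.04 0.024 -0.02 0 0
0.04 0.024 -0.02 0 0
0.04 0.024 -0.02 0 0
0.04 0.024 -0.02 0 0
0.04 0.024 -0.02 0 0
0.04 0.024 -0.02 0 0
0.04 0.024 -0.02 0 0
0.04 0.024 -0.02 0 0
0.04 0.024 -0.02 0 0
0.04 0.024 -0.02 0 0
0.04 0.024 -0.02 0 0
0.04 0.0134 -0.0142 0 0
0.04 0 0 0 0
0.04 0 0 0 0
0.04 0 0 0 0'|sed -n '2p;4,6p'; python3 go.py .6113 .0444 .112
```

```text
ee_pos: [0.6118, 0.0429, 0.162]
ft_force: [0.7, -0.3, -0.8]
gripper_width: 0.066
finger_force: 44.9
t 15.7 pos [0.6118 0.0429 0.162 ] yaxis -45.21 delta [ 0.0007 -0.0014  0.05  ] F [ 0.7 -0.3 -0.8] w 0.066 j [-0. 31. 88. -0. 61. 45.]
```

```bash
python3 jog.py '0.04 0.0007 -0.0014 0.02 0
0.04 0 0 0.02 0
0.04 0 0 0.01 0
0.04 0 0 0 0
0.04 0 0 0 0
0.04 0 0 0 0'|sed -n '2p;4,6p'; python3 go.py .6113 .0444 .07
```

```text
ee_pos: [0.612, 0.0451, 0.1133]
ft_force: [-0.3, -0.1, -0.5]
gripper_width: 0.0658
finger_force: 44.9
t 16.3 pos [0.612  0.0451 0.1133] yaxis -45.18 delta [-0.001  -0.      0.0433] F [-0.3 -0.1 -0.5] w 0.0658 j [-0. 34. 90.  0. 55. 45.]
```

```bash
python3 jog.py '0.04 -0.001 0 0.006 0
0.04 0 0 0.006 0
0.04 0 0 0.006 0
0.04 0 0 0 0
0.04 0 0 0 0'|sed -n '2p;4p'; python3 jog.py '0.04 0 0 0.006 0
0.04 0 0 0.006 0
0.04 0 0 0.006 0
0.04 0 0 0 0
0.04 0 0 0 0'|sed -n '2p;4p'
```

```text
ee_pos: [0.6106, 0.0446, 0.0941]
ft_force: [0.0, 0.0, -1.0]
ee_pos: [0.6106, 0.0446, 0.0761]
ft_force: [0.0, 0.8, -1.7]
```

```bash
python3 jog.py '0.04 0 0 0.004 0
0.04 0 0 0.001 0
0.04 0 0 0 0'|sed -n '2p;4p'; python3 jog.py '0.04 0 0 0.001 0
0.04 0 0 0 0'|sed -n '2p;4p'
```

```text
ee_pos: [0.6106, 0.0446, 0.0711]
ft_force: [0.9, 0.1, -1.7]
ee_pos: [0.6107, 0.0446, 0.0703]
ft_force: [-0.3, 0.7, -2.2]
```

```bash
python3 jog.py '0.04 0 0 0.001 0
0.04 0 0 0 0'|sed -n '2p;4p'; python3 jog.py '0.085 0 0 0 0
0.085 0 0 0 0
0.085 0 0 0 0
0.085 0 0 0 0
0.085 0 0 -0.015 0
0.085 0 0 -0.03 0
0.085 0 0 -0.03 0
0.085 0 0 -0.03 0
0.085 0 0 0 0
0.085 0 0 0 0'|sed -n 2p; python3 go.py .5833 -.3382 .17;python3 - <<'E'
from vis import *
im=grab();cups(im,"white",[(.583,-.338),(.466,-.333)])
E
```

```text
ee_pos: [0.6109, 0.0447, 0.0702]
ft_force: [-3.1, 0.4, 6.2]
ee_pos: [0.6109, 0.0446, 0.1754]
t 19.0 pos [0.6109 0.0446 0.1754] yaxis -45.16 delta [-0.2895  0.252   0.0054] F [-0.1 -0.8  0. ] w 0.0849 j [-0. 30. 88. -0. 62. 45.]
white [ 0.5834 -0.3378  0.0033] res [ 0.2  0.  -0.1 -0.2]
white [ 0.4663 -0.3329  0.0031] res [ 0.2  0.  -0.1 -0.2]
```

```bash
python3 jog.py '0.085 -0.0135 0.012 0 0
0.085 -0.023 0.02 0 0
0.085 -0.023 0.02 0 0
0.085 -0.023 0.02 0 0
0.085 -0.023 0.02 0 0
0.085 -0.023 0.02 0 0
0.085 -0.023 0.02 0 0
0.085 -0.023 0.02 0 0
0.085 -0.023 0.02 0 0
0.085 -0.023 0.02 0 0
0.085 -0.023 0.02 0 0
0.085 -0.023 0.02 0 0
0.085 -0.023 0.02 0 0
0.085 0 0 0.03 0
0.085 0 0 0.03 0
0.085 0 0 0 0
0.085 0 0 0 0
0.085 0 0 0 0'|sed -n 2p; python3 go.py .5834 -.338 .028;python3 - <<'E'
from vis import *
im=grab();tray(im)
print(iou(im,"white",(.515,.0356),.012-.0001,None,("top",)))
s=im["side"][:,:,::-1];t=im["top"][:,:,::-1]
a=cv2.resize(s[140:270,230:430],None,fx=3,fy=3,interpolation=cv2.INTER_CUBIC);b=cv2.resize(t[140:270,270:370],None,fx=3,fy=3,interpolation=cv2.INTER_CUBIC)
cv2.imwrite("pics/c5.png",np.hstack([a,b])[:, :800])
E
```

```text
ee_pos: [0.5836, -0.3388, 0.1159]
t 20.9 pos [ 0.5836 -0.3388  0.1159] yaxis -45.16 delta [ 0.0004 -0.0008  0.0879] F [-0.1 -0.4  0.8] w 0.0849 j [-34.  40.  80.  -0.  60.  11.]
tray [ 0.567  -0.0052  1.6607] 95.15230737669326 rms 0.000812365765647334
(array([0.515 , 0.0354]), np.float64(615.4))
```

View pics/c5.png

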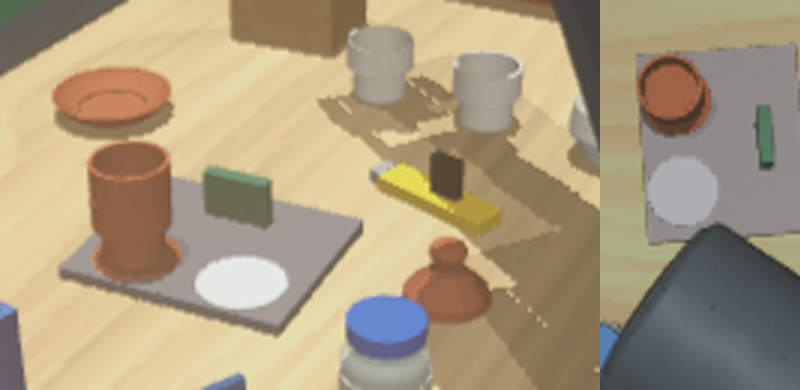

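```bash
python3 jog.py '0.085 0 0 0.03 0
0.085 0 0 0.03 0
0.085 0 0 0.018 0
0.085 0 0 0.006 0
0.085 0 0 0 0
0.085 0 0 0 0'|sed -n 2p;python3 go.py .5834 -.338 .028
```

```text
ee_pos: [0.5838, -0.3387, 0.0317]
t 21.6 pos [ 0.5838 -0.3387  0.0317] yaxis -45.16 delta [ 0.0002 -0.0007  0.0037] F [-0.5  0.1  0.5] w 0.0848 j [-34.  46.  82.  -0.  52.  11.]
```

```bash
python3 jog.py '0.085 0 0 0.0035 0
0.085 0 0 0 0
0.04 0 0 0 0
0.04 0 0 0 0
0.04 0 0 0 0
0.04 0 0 0 0
0.04 0 0 0 0'|sed -n '2p;5,6p';python3 go.py .5834 -.338 .028; python3 jog.py '0.04 0 0 -0.02 0
0.04 0 0 -0.03 0
0.04 0 0 -0.03 0
0.04 0 0 -0.03 0
0.04 0 0 0 0
0.04 0 0 0 0
0.04 0 0 0 0'|sed -n '2p;4,6p'; python3 go.py .515 .0357 .137
```

```text
ee_pos: [0.5833, -0.3383, 0.0275]
gripper_width: 0.0646
finger_force: 45.0
t 22.3 pos [ 0.5833 -0.3383  0.0275] yaxis -45.16 delta [ 0.0003 -0.0002 -0.0005] F [-2.1  0.7  5.6] w 0.0646 j [-34.  46.  82.   0.  52.  11.]
ee_pos: [0.5823, -0.3378, 0.1352]
ft_force: [-0.4, -0.1, -1.9]
gripper_width: 0.0644
finger_force: 45.1
t 23.0 pos [ 0.5823 -0.3378  0.1352] yaxis -45.17 delta [ 0.2156 -0.3124 -0.0012] F [-0.4 -0.1 -1.9] w 0.0644 j [-34.  39.  79.  -0.  62.  11.]
```

```bash
python3 jog.py '0.04 0.009 -0.013 0 0
0.04 0.018 -0.026 0 0
0.04 0.018 -0.026 0 0
0.04 0.018 -0.026 0 0
0.04 0.018 -0.026 0 0
0.04 0.018 -0.026 0 0
0.04 0.018 -0.026 0 0
0.04 0.018 -0.026 0 0
0.04 0.018 -0.026 0 0
0.04 0.018 -0.026 0 0
0.04 0.018 -0.026 0 0
0.04 0.018 -0.026 0 0
0.04 0.009 -0.013 0 0
0.04 0 0 0 0
0.04 0 0 0 0
0.04 0 0 0 0'|sed -n '2p;4,6p'; python3 go.py .515 .0357 .045
```

```text
ee_pos: [0.5164, 0.0344, 0.1365]
ft_force: [0.7, -0.4, -0.6]
gripper_width: 0.0646
finger_force: 45.1
t 24.6 pos [0.5164 0.0344 0.1365] yaxis -45.22 delta [-0.0001 -0.0019  0.0915] F [ 0.7 -0.4 -0.6] w 0.0646 j [ -1.  24. 104.  -0.  52.  44.]
```

```bash
python3 jog.py '0.04 0 -0.0019 0.03 0
0.04 0 0 0.03 0
0.04 0 0 0.02 0
0.04 0 0 0.008 0
0.04 0 0 0.003 0
0.04 0 0 0 0
0.04 0 0 0 0'|sed -n '2p;4p'; python3 go.py .515 .0357 .0405
```

```text
ee_pos: [0.5155, 0.0365, 0.0467]
ft_force: [-0.3, -0.1, -1.3]
t 25.3 pos [0.5155 0.0365 0.0467] yaxis -45.18 delta [-0.001   0.0002  0.0062] F [-0.3 -0.1 -1.3] w 0.0645 j [ -1.  32. 107.  -0.  40.  44.]
```

```bash
python3 jog.py '0.04 -0.001 0 0.003 0
0.04 0 0 0.002 0
0.04 0 0 0.001 0
0.04 0 0 0 0'|sed -n '2p;4p';python3 jog.py '0.04 0 0 0.001 0
0.04 0 0 0 0'|sed -n '2p;4p'
```

```text
ee_pos: [0.5142, 0.036, 0.0397]
ft_force: [-0.1, -0.4, -1.0]
ee_pos: [0.5143, 0.036, 0.0395]
ft_force: [-3.8, -0.6, 9.2]
```

```bash
python3 jog.py '0.085 0 0 0 0
0.085 0 0 0 0
0.085 0 0 0 0
0.085 0 0 0 0
0.085 0 0 -0.02 0
0.085 0 0 -0.03 0
0.085 0 0 -0.03 0
0.085 0 0 -0.03 0
0.085 0 0 0 0
0.085 0 0 0 0'|sed -n 2p; python3 go.py .4664 -.333 .115;python3 - <<'E'
from vis import *
im=grab();cups(im,"white",[(.466,-.333)])
E
```

```text
ee_pos: [0.5143, 0.036, 0.149]
t 26.9 pos [0.5143 0.036  0.149 ] yaxis -45.17 delta [-0.2941  0.2279  0.0339] F [ 0.1 -0.5 -0.9] w 0.0847 j [ -1.  23. 104.  -0.  53.  44.]
white [ 0.4661 -0.3329  0.0036] res [ 0.1  0.  -0.1 -0.1]
```

```bash
python3 jog.py '0.085 -0.0122 0.0095 0 0
0.085 -0.0245 0.019 0 0
0.085 -0.0245 0.019 0 0
0.085 -0.0245 0.019 0 0
0.085 -0.0245 0.019 0 0
0.085 -0.0245 0.019 0 0
0.085 -0.0245 0.019 0 0
0.085 -0.0245 0.019 0 0
0.085 -0.0245 0.019 0 0
0.085 -0.0245 0.019 0 0
0.085 -0.0245 0.019 0 0
0.085 -0.0245 0.019 0 0
0.085 -0.0122 0.0095 0 0
0.085 0 0 0.034 0
0.085 0 0 0 0
0.085 0 0 0 0
0.085 0 0 0 0'|sed -n 2p; python3 go.py .4663 -.333 .028;python3 - <<'E'
from vis import *
im=grab();tray(im)
for n in CI: cv2.imwrite(f"pics/{n}4.png",im[n][:,:,::-1])
E
```

```text
ee_pos: [0.4671, -0.3327, 0.1157]
t 28.7 pos [ 0.4671 -0.3327  0.1157] yaxis -45.12 delta [-0.0008 -0.0004  0.0877] F [0.5 0.2 0.1] w 0.0849 j [-40.  31.  97.   0.  53.   5.]
tray [ 0.5662 -0.0054  1.6548] 94.8142292255503 rms 0.0008314792117098787
```

View pics/side4.png

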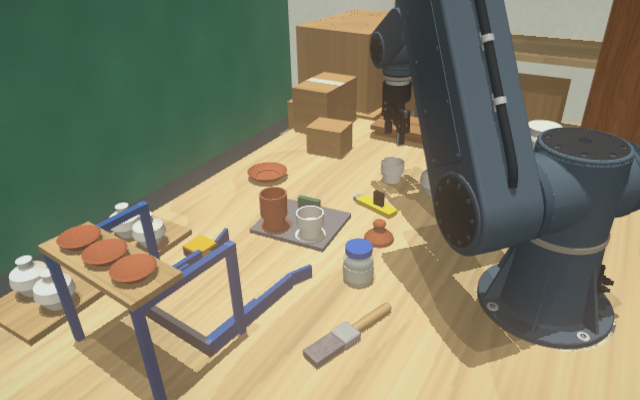

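```bash
python3 jog.py '0.085 -0.0008 0 0.03 0
0.085 0 0 0.03 0
0.085 0 0 0.02 0
0.085 0 0 0.0075 0
0.085 0 0 0 0
0.085 0 0 0 0'|sed -n 2p;python3 go.py .4663 -.333 .028
```

```text
ee_pos: [0.4666, -0.3339, 0.0285]
t 29.4 pos [ 0.4666 -0.3339  0.0285] yaxis -45.16 delta [ 0.0004 -0.0008  0.0005] F [ 0.  -0.7  1.4] w 0.0847 j [-40.  38.  99.  -0.  43.   5.]
```

```bash
python3 jog.py '0.04 0 0 0 0
0.04 0 0 0 0
0.04 0 0 0 0
0.04 0 0 0 0
0.04 0 0 0 0'|sed -n '2p;5,6p'; python3 jog.py '0.04 0 0 -0.02 0
0.04 0 0 -0.03 0
0.04 0 0 -0.03 0
0.04 0 0 -0.03 0
0.04 0 0 -0.02 0
0.04 0 0 0 0
0.04 0 0 0 0
0.04 0 0 0 0'|sed -n '2p;4,6p'; python3 go.py .5143 .036 .16
```

```text
ee_pos: [0.4665, -0.3339, 0.0289]
gripper_width: 0.0659
finger_force: 42.3
ee_pos: [0.4654, -0.3331, 0.1561]
ft_force: [0.3, 0.8, -1.1]
gripper_width: 0.0659
finger_force: 45.3
t 30.7 pos [ 0.4654 -0.3331  0.1561] yaxis -45.17 delta [ 0.2948 -0.2273 -0.0035] F [ 0.3  0.8 -1.1] w 0.0659 j [-40.  27.  95.   0.  57.   5.]
```

```bash
python3 jog.py '0.04 0.0122 -0.0095 0 0
0.04 0.0245 -0.019 0 0
0.04 0.0245 -0.019 0 0
0.04 0.0245 -0.019 0 0
0.04 0.0245 -0.019 0 0
0.04 0.0245 -0.019 0 0
0.04 0.0245 -0.019 0 0
0.04 0.0245 -0.019 0 0
0.04 0.0245 -0.019 0 0
0.04 0.0245 -0.019 0 0
0.04 0.0245 -0.019 0 0
0.04 0.0245 -0.019 0 0
0.04 0.0128 -0.0093 0 0
0.04 0 0 0 0
0.04 0 0 0 0
0.04 0 0 0 0'|sed -n '2p;4,6p'; python3 go.py .5143 .036 .11
```

```text
ee_pos: [0.5138, 0.0352, 0.157]
ft_force: [-0.0, 0.1, -0.3]
gripper_width: 0.0661
finger_force: 45.2
t 32.3 pos [0.5138 0.0352 0.157 ] yaxis -45.19 delta [ 0.0009 -0.0002  0.047 ] F [-0.   0.1 -0.3] w 0.0661 j [ -1.  22. 104.  -0.  54.  44.]
```

```bash
python3 jog.py '0.04 0.0009 -0.0002 0.02 0
0.04 0 0 0.02 0
0.04 0 0 0.007 0
0.04 0 0 0 0
0.04 0 0 0 0
0.04 0 0 0 0'|sed -n '2p;4,6p'; python3 go.py .5143 .036 .07;python3 - <<'E'
from vis import *
im=grab()
for n in CI: cv2.imwrite(f"pics/{n}5.png",im[n][:,:,::-1])
s=im["side"][:,:,::-1]
cv2.imwrite("pics/c6.png",cv2.resize(s[140:270,230:430],None,fx=3,fy=3,interpolation=cv2.INTER_CUBIC))
E
```

```text
ee_pos: [0.5152, 0.0363, 0.1112]
ft_force: [0.3, -0.0, -1.3]
gripper_width: 0.0658
finger_force: 45.2
t 32.9 pos [0.5152 0.0363 0.1112] yaxis -45.18 delta [-0.0009 -0.0004  0.0412] F [ 0.3 -0.  -1.3] w 0.0658 j [ -1.  26. 106.  -0.  48.  44.]
```

View pics/c6.png

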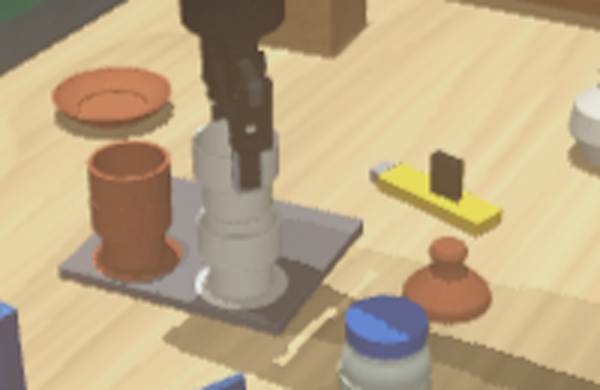

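```bash
python3 jog.py '0.04 -0.0009 0 0.006 0
0.04 0 0 0.006 0
0.04 0 0 0.006 0
0.04 0 0 0 0
0.04 0 0 0 0'|sed -n '2p;4p'; python3 jog.py '0.04 0 0 0.006 0
0.04 0 0 0.006 0
0.04 0 0 0.006 0
0.04 0 0 0 0
0.04 0 0 0 0'|sed -n '2p;4p'
```

```text
ee_pos: [0.5139, 0.0359, 0.092]
ft_force: [-0.1, 0.3, -1.0]
ee_pos: [0.514, 0.0358, 0.0741]
ft_force: [0.9, 0.0, -1.2]
```

```bash
python3 jog.py '0.04 0 0 0.002 0
0.04 0 0 0.001 0
0.04 0 0 0 0'|sed -n '2p;4p'; python3 jog.py '0.04 0 0 0.001 0
0.04 0 0 0 0'|sed -n '2p;4p'
```

```text
ee_pos: [0.514, 0.0358, 0.0712]
ft_force: [-0.2, -0.3, -1.6]
ee_pos: [0.5143, 0.0359, 0.071]
ft_force: [-3.6, 0.2, 8.4]
```

```bash
python3 jog.py '0.085 0 0 0 0
0.085 0 0 0 0
0.085 0 0 0 0
0.085 0 0 0 0
0.085 0 0 -0.015 0
0.085 0 0 -0.03 0
0.085 0 0 -0.03 0
0.085 0 0 -0.03 0
0.085 0 0 0 0
0.085 0 0 0 0'|sed -n 2p; python3 go.py .5708 -.0501 .12; python3 - <<'E'
from vis import *
im=cv2.imread("pics/top0.png")[:,:,::-1].copy()
b=im.astype(int);B=(b[:,:,2]-b[:,:,0]).astype(float)  # blueness
p=[.577,.327,np.radians(85.67)]
def W(p,L):
    c,s=np.cos(p[2]),np.sin(p[2]);return np.array([[p[0]+c*a-s*q,p[1]+s*a+c*q,h] for a,q,h in L])
for sgn,h in((1,.03),(-1,0.),(-1,.03)):
    for x in(-.13,-.115,-.1,-.085,-.07,-.055,-.02,.02):
        u=proj("top",W(p,[(x,sgn*.104,h)]))[0];c=int(round(u[0]));r0=int(u[1])
        print(sgn,h,x,np.round(u,1),r0-7,B[r0-7:r0+9,c].astype(int).tolist())
E
```

```text
ee_pos: [0.5141, 0.0358, 0.1754]
t 35.5 pos [0.5141 0.0358 0.1754] yaxis -45.17 delta [-0.0204  0.1009  0.0554] F [ 0.2 -0.8 -0.2] w 0.0854 j [ -1.  20. 103.   0.  57.  44.]
1 0.03 -0.13 [241.7 218.6] 211 [-43, -41, -40, -38, -39, -38, -32, 3, 74, 68, 51, -10, -40, -42, -41, -41]
1 0.03 -0.115 [236.8 218.1] 211 [-42, -42, -39, -38, -39, -38, -24, 52, 73, 74, 61, -16, -40, -41, -42, -41]
1 0.03 -0.1 [232.  217.7] 210 [-43, -42, -41, -39, -40, -40, -34, 1, 72, 73, 71, 17, -48, -39, -41, -43]
1 0.03 -0.085 [227.2 217.3] 210 [-43, -42, -40, -38, -39, -39, -27, 52, 72, 72, 60, -17, -39, -40, -42, -42]
1 0.03 -0.07 [222.4 216.9] 209 [-45, -42, -41, -41, -40, -39, -34, 1, 71, 71, 65, 26, -45, -40, -41, -41]
1 0.03 -0.055 [217.6 216.4] 209 [-44, -42, -40, -41, -39, -39, -28, 48, 69, 70, 59, -17, -39, -39, -40, -42]
1 0.03 -0.02 [206.3 215.4] 208 [-47, -43, -36, -1, 71, 69, 71, 71, 70, 70, 54, -33, -41, -40, -40, -41]
1 0.03 0.02 [193.5 214.3] 207 [-49, -46, -35, 23, 70, 71, 70, 71, 64, 50, 35, 0, -5, -22, -40, -43]
-1 0.0 -0.13 [250.1 154.6] 147 [-100, -101, -86, -14, 48, 52, -16, -39, -52, 
[... 979 characters left out ...]
1, -100, -91, -40, -41, -45, -46, -51, -56, -57, -53, -52]
-1 0.03 -0.1 [239.2 151.9] 144 [-101, -101, -102, -102, -101, -100, -96, -66, -45, -55, -46, -47, -52, -56, -56, -53]
-1 0.03 -0.085 [234.5 151.5] 144 [-96, -96, -82, 1, 72, 72, 65, 16, -15, -44, -46, -47, -53, -57, -57, -53]
-1 0.03 -0.07 [229.7 151.1] 144 [-47, -47, -33, 51, 71, 71, 63, -1, -26, -46, -45, -48, -54, -56, -57, -54]
-1 0.03 -0.055 [225.  150.6] 143 [-48, -47, -42, -4, 72, 69, 64, 14, -8, -35, -45, -45, -47, -53, -57, -55]
-1 0.03 -0.02 [213.9 149.7] 142 [-48, -47, -37, 22, 68, 69, 62, 41, 71, 68, 34, -45, -54, -48, -54, -56]
-1 0.03 0.02 [201.3 148.6] 141 [2, 3, 2, 1, 7, 20, 18, 16, 36, 62, 1, -40, -44, -45, -49, -54]
```

```bash
python3 jog.py '0.05 0 0 0 8
0.05 0 0 0 8
0.05 0 0 0 8
0.05 0 0 0 8
0.05 0 0 0 8
0.05 0.01 0.018 0 0
0.05 0.01 0.018 0 0
0.05 0.01 0.018 0 0
0.05 0.01 0.018 0 0
0.05 0.0093 0.0183 0 0
0.05 0 0 0.03 0
0.05 0 0 0.025 0
0.05 0 0 0 0
0.05 0 0 0 0' 60|sed -n 2p; python3 go.py .5708 -.0501 .022; python3 - <<'E'
from vis import *
im=grab()
for n in CI: cv2.imwrite(f"pics/{n}6.png",im[n][:,:,::-1])
a=im["side"][140:280,220:420,::-1];cv2.imwrite("pics/c7.png",cv2.resize(a,None,fx=4,fy=4,interpolation=cv2.INTER_CUBIC))
# bar
for n in CI:
    h,s,v=cv2.split(cv2.cvtColor(im[n],cv2.COLOR_RGB2HSV).astype(int))
    m=((h>=25)&(h<34)&(s>(105 if n=="top" else 165))&(v>80)).astype(np.uint8)
    cs,l=comps(m,60,500)
    for i,c,st in cs:
        b=cv2.boxPoints(cv2.minAreaRect(hullof(l,i)));print(n,st,np.round(b,1).tolist(),[np.round(ray(n,q,.014)[:2],3).tolist() for q in b])
# green fin
    m=((h>45)&(h<90)&(s>60)&(v>50)).astype(np.uint8);m[:140]=0;m[280:]=0
    cs,l=comps(m,20,600)
    for i,c,st in cs:
        if 200<c[0]<420: print(n,"fin",np.round(c,1),st,np.round(ray(n,c,.045),4))
E
```

```text
ee_pos: [0.5704, -0.0499, 0.1198]
t 36.9 pos [ 0.5704 -0.0499  0.1198] yaxis -85.16 delta [0.0005 0.0003 0.0978] F [-0.3 -0.3 -0.5] w 0.0495 j [-10.  30.  97.  -0.  53.  76.]
top [234 134  19  19 300] [[232.8000030517578, 150.1999969482422], [234.6999969482422, 133.10000610351562], [252.8000030517578, 135.10000610351562], [250.89999389648438, 152.1999969482422]] [[0.682, 0.243], [0.737, 0.239], [0.731, 0.181], [0.676, 0.185]]
top [352 210  20  39 366] [[351.1000061035156, 245.1999969482422], [361.29998779296875, 209.5], [371.70001220703125, 212.5], [361.5, 248.1999969482422]] [[0.386, -0.135], [0.498, -0.166], [0.489, -0.199], [0.377, -0.167]]
```

View pics/c7.png

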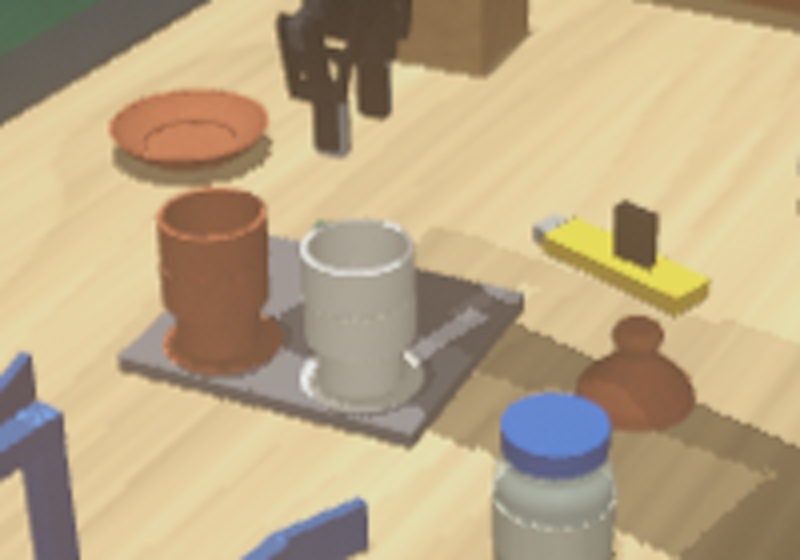

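```bash
python3 jog.py '0.05 0 0 0.03 0
0.05 0 0 0.03 0
0.05 0 0 0.02 0
0.05 0 0 0.01 0
0.05 0 0 0.005 0
0.05 0 0 0 0
0.05 0 0 0 0'|sed -n '2p;4p'; python3 go.py .5708 -.0501 .022
```

```text
ee_pos: [0.5715, -0.0501, 0.0264]
ft_force: [-0.4, -0.7, 0.2]
t 37.7 pos [ 0.5715 -0.0501  0.0264] yaxis -85.17 delta [-0.0007 -0.      0.0044] F [-0.4 -0.7  0.2] w 0.0497 j [-10.  39.  99.   0.  43.  76.]
```

```bash
python3 jog.py '0.05 0 0 0.003 0
0.05 0 0 0.002 0
0.05 0 0 0 0
0.005 0 0 0 0
0.005 0 0 0 0
0.005 0 0 0 0
0.005 0 0 0 0
0.005 0 0 0 0' 60; python3 go.py .5505 -.0501 .021
```

```text
time: 38.5
ee_pos: [0.571, -0.0502, 0.0206]
tool_rot: [[0.996, 0.084, 0.0], [0.084, -0.996, -0.0], [0.0, 0.0, -1.0]]
ft_force: [-1.3, -2.1, 3.8]
gripper_width: 0.0132
finger_force: 59.7
t 38.5 pos [ 0.571  -0.0502  0.0206] yaxis -85.16 delta [-0.0204 -0.0018 -0.0004] F [-1.3 -2.1  3.8] w 0.0132 j [-10.  39.  99.  -0.  42.  76.]
```

```bash
python3 jog.py '0.005 -0.001 0 0 0.6
0.005 -0.002 0 0 1.2
0.005 -0.003 0 0 1.5
0.005 -0.003 0 0 1.5
0.005 -0.003 0 0 1.5
0.005 -0.003 0 0 1.2
0.005 -0.003 0 0 1.0
0.005 -0.0015 0 0 0.6
0.005 0 0 0 0
0.005 0 0 0 0'|sed -n '2p;4,6p'; python3 go.py .5577 .0449 .0206;  python3 - <<'E'
from vis import *
im=grab();tray(im,((270,352),(145,235)))
E
```

```text
ee_pos: [0.5517, -0.0502, 0.0205]
ft_force: [4.4, -0.3, 3.7]
gripper_width: 0.0134
finger_force: 59.8
t 39.5 pos [ 0.5517 -0.0502  0.0205] yaxis -94.34 delta [-0.0012 -0.0953 -0.    ] F [ 4.4 -0.3  3.7] w 0.0134 j [-10.  38. 102.   0.  41.  84.]
tray [ 0.5599 -0.0112  1.5683] 89.85813195021102 rms 0.018623695547750552
```

```bash
python3 jog.py '0.005 -0.0012 -0.003 0 0
0.005 0 -0.006 0 0
0.005 0 -0.01 0 0
0.005 0 -0.012 0 0
0.005 0 -0.012 0 0
0.005 0 -0.012 0 0
0.005 0 -0.012 0 0
0.005 0 -0.01 0 0
0.005 0 -0.008 0 0
0.005 0 -0.006 0 0
0.005 0 -0.004 0 0
0.005 0 0 0 0
0.005 0 0 0 0'|sed -n '2p;4,6p'; python3 go.py .565 .1422 .0206;  python3 - <<'E'
from vis import *
im=grab()
for n in CI: cv2.imwrite(f"pics/{n}7.png",im[n][:,:,::-1])
a=im["side"][160:360,130:330,::-1];b=im["top"][120:260,170:350,::-1]
a=cv2.resize(a,(400,400),interpolation=cv2.INTER_CUBIC);b=cv2.resize(b,(400,311),interpolation=cv2.INTER_CUBIC)
cv2.imwrite("pics/c8.png",np.hstack([a,np.pad(b,((0,89),(0,0),(0,0)))]))
E
```

```text
ee_pos: [0.5568, 0.0441, 0.0205]
ft_force: [0.1, -5.2, 8.5]
gripper_width: 0.0131
finger_force: 60.6
t 40.9 pos [0.5568 0.0441 0.0205] yaxis -94.27 delta [ 0.0009 -0.0985 -0.0002] F [ 0.1 -5.2  8.5] w 0.0131 j [ -0.  38. 101.  -0.  41.  94.]
```

View pics/c8.png

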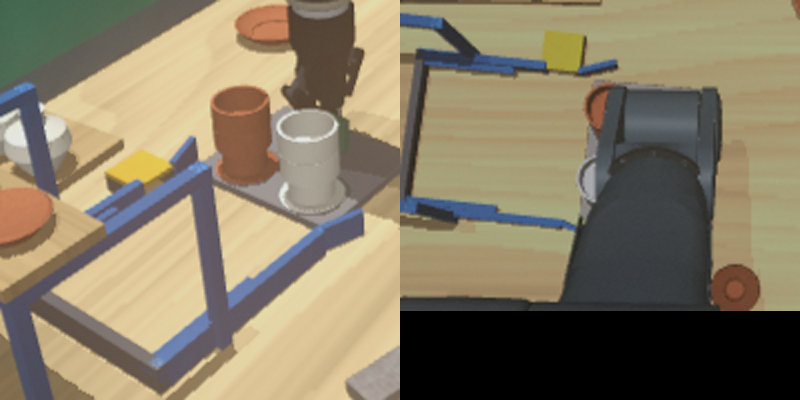

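```bash
python3 jog.py '0.005 0.0008 -0.003 -0.0005 0
0.005 0 -0.006 0 0
0.005 0 -0.008 0 0
0.005 0 -0.008 0 0
0.005 0 -0.006 0 0
0.005 0 -0.004 0 0
0.005 0 0 0 0'|sed -n '2p;4,6p'; python3 go.py .5613 .0936 .0206; python3 jog.py '0.005 0 -0.003 0 0
0.005 0 -0.006 0 0
0.005 0 -0.008 0 0
0.005 0 -0.008 0 0
0.005 0 -0.006 0 0
0.005 0 -0.004 0 0
0.005 0 0 0 0'|sed -n '2p;4,6p'; python3 go.py .565 .1422 .0206
```

```text
ee_pos: [0.5597, 0.0791, 0.0206]
ft_force: [-0.4, -3.9, 5.0]
gripper_width: 0.0133
finger_force: 60.0
t 41.7 pos [0.5597 0.0791 0.0206] yaxis -94.26 delta [ 0.0005 -0.0146 -0.    ] F [-0.4 -3.9  5. ] w 0.0133 j [  3.  39. 100.  -0.  42.  98.]
ee_pos: [0.5623, 0.1139, 0.0206]
ft_force: [0.3, -4.7, 5.6]
gripper_width: 0.0136
finger_force: 60.1
t 42.4 pos [0.5623 0.1139 0.0206] yaxis -94.27 delta [ 0.0006 -0.0284 -0.0001] F [ 0.3 -4.7  5.6] w 0.0136 j [  7.  39.  99.  -0.  42. 101.]
```

```bash
python3 jog.py '0.005 0.0005 -0.005 0 0
0.005 0 -0.01 0 0
0.005 0 -0.01 0 0
0.005 0 -0.01 0 0
0.005 0 -0.01 0 0
0.005 0 -0.01 0 0
0.005 0 -0.006 0 0
0.005 0 0 0 0'|sed -n '2p;4,6p'; python3 jog.py '0.005 0 -0.005 0 0
0.005 0 -0.01 0 0
0.005 0 -0.01 0 0
0.005 0 -0.01 0 0
0.005 0 -0.01 0 0
0.005 0 -0.01 0 0
0.005 0 -0.006 0 0
0.005 0 0 0 0'|sed -n '2p;4,6p'; python3 go.py .5756 .2821 .0206
```

```text
ee_pos: [0.5674, 0.1749, 0.0205]
ft_force: [-0.2, -2.8, 5.3]
gripper_width: 0.0134
finger_force: 60.1
ee_pos: [0.572, 0.2356, 0.0206]
ft_force: [-0.3, -2.3, 5.9]
gripper_width: 0.013
finger_force: 60.1
t 44.0 pos [0.572  0.2356 0.0206] yaxis -94.27 delta [ 0.0001 -0.0467 -0.0001] F [-0.3 -2.3  5.9] w 0.013 j [ 18.  43.  91.  -0.  46. 112.]
```

```bash
python3 jog.py '0.005 0 -0.004 0 0
0.005 0 -0.007 0 0
0.005 0 -0.007 0 0
0.005 0 -0.007 0 0
0.005 0 -0.006 0 0
0.005 0 -0.004 0 0
0.005 0 -0.003 0 0
0.005 0 0 0 0'|sed -n '2p;4,6p'; python3 jog.py '0.005 0 -0.002 0 0
0.005 0 -0.002 0 0
0.005 0 0 0 0'|sed -n '2p;4,6p'; python3 go.py .5756 .2821 .0206
```

```text
ee_pos: [0.5748, 0.2726, 0.0206]
ft_force: [-0.8, -8.1, 7.6]
gripper_width: 0.0133
finger_force: 60.4
ee_pos: [0.5751, 0.2762, 0.0206]
ft_force: [-1.8, -10.2, 7.8]
gripper_width: 0.013
finger_force: 60.4
t 45.1 pos [0.5751 0.2762 0.0206] yaxis -94.29 delta [ 0.0001 -0.0059 -0.0001] F [ -1.8 -10.2   7.8] w 0.013 j [ 22.  44.  88.  -0.  48. 116.]
```

```bash
for i in 1; do python3 jog.py '0.005 0 -0.001 0 0
0.005 0 -0.001 0 0
0.005 0 0 0 0'|sed -n '2p;4p';  python3 jog.py '0.005 0 -0.001 0 0
0.005 0 -0.001 0 0
0.005 0 0 0 0'|sed -n '2p;4p'; python3 jog.py '0.005 0 -0.001 0 0
0.005 0 0 0 0'|sed -n '2p;4p'; done
```

```text
ee_pos: [0.5753, 0.278, 0.0206]
ft_force: [-1.5, -11.7, 8.6]
ee_pos: [0.5754, 0.2799, 0.0206]
ft_force: [-0.9, -11.9, 9.3]
ee_pos: [0.5755, 0.2809, 0.0206]
ft_force: [-1.4, -12.8, 8.3]
```

```bash
for i in 1; do python3 jog.py '0.005 0 -0.001 0 0
0.005 0 0 0 0'|sed -n '2p;4p';  python3 jog.py '0.005 0 -0.001 0 0
0.005 0 0 0 0'|sed -n '2p;4p'; python3 jog.py '0.005 0 -0.001 0 0
0.005 0 0 0 0'|sed -n '2p;4p'; done; python3 go.py .5756 .2821 .0206
```

```text
ee_pos: [0.5756, 0.2819, 0.0206]
ft_force: [-1.4, -11.7, 9.4]
ee_pos: [0.5756, 0.2829, 0.0205]
ft_force: [-0.4, -13.0, 8.3]
ee_pos: [0.5756, 0.2835, 0.0206]
ft_force: [-2.4, -15.2, 9.5]
t 46.5 pos [0.5756 0.2835 0.0206] yaxis -94.3 delta [ 0.0001  0.0014 -0.    ] F [ -2.4 -15.2   9.5] w 0.0133 j [ 22.  44.  87.  -0.  49. 117.]
```

```bash
for i in 1; do python3 jog.py '0.005 0 -0.001 0 0
0.005 0 0 0 0'|sed -n '2p;4p';  python3 jog.py '0.005 0 -0.001 0 0
0.005 0 0 0 0'|sed -n '2p;4p';  done
```

```text
ee_pos: [0.5754, 0.2837, 0.0206]
ft_force: [-3.7, -19.2, 12.8]
ee_pos: [0.5751, 0.2839, 0.0206]
ft_force: [-6.0, -26.8, 15.9]
```

```bash
python3 jog.py '0.005 0 0.001 0 0
0.05 0 0 0 0
0.05 0 0 0 0
0.05 0 0 0 0
0.05 0 0 0 0
0.05 0 0 -0.01 0
0.05 0 0 -0.03 0
0.05 0 0 -0.03 0
0.05 0 0 -0.03 0
0.05 0 0 -0.03 0
0.05 0 0 -0.03 0
0.05 0 0 0 0'|sed -n '2p;4,5p'; python3 go.py .4298 -.1647 .15; python3 - <<'E'
from vis import *
im=grab()
for n in ("top",):
    h,s,v=cv2.split(cv2.cvtColor(im[n],cv2.COLOR_RGB2HSV).astype(int))
    m=((h>=25)&(h<34)&(s>(105 if n=="top" else 165))&(v>80)).astype(np.uint8)
    cs,l=comps(m,60,500)
    for i,c,st in cs:
        b=cv2.boxPoints(cv2.minAreaRect(hullof(l,i)));print(n,st,[np.round(ray(n,q,.014)[:2],4).tolist() for q in b])
    # fin: dark pixels near bar
    m=((v<95)).astype(np.uint8);m[:,:345]=0;m[:,380:]=0;m[:205]=0;m[255:]=0
    cs,l=comps(m,10,300)
    for i,c,st in cs: print("dark",c,st,np.round(ray(n,c,.052),4))
for n in CI: cv2.imwrite(f"pics/{n}8.png",im[n][:,:,::-1])
E
```

```text
ee_pos: [0.5782, 0.2878, 0.1861]
ft_force: [-0.1, -0.2, 0.4]
gripper_width: 0.0501
t 48.1 pos [0.5782 0.2878 0.1861] yaxis -94.26 delta [-0.1147  0.4624  0.0337] F [-0.1 -0.2  0.4] w 0.0501 j [ 22.  32.  82.   0.  65. 117.]
top [234 134  19  19 301] [[0.6824, 0.2434], [0.7385, 0.2384], [0.7318, 0.1804], [0.6759, 0.1857]]
top [352 210  20  39 367] [[0.3862, -0.1345], [0.4978, -0.1658], [0.4887, -0.1989], [0.3772, -0.1674]]
dark [361.41860465 230.81395349] [359 226   6  10  43] [ 0.4295 -0.1636  0.052 ]
```

```bash
python3 jog.py '0.05 0 0 0 5.7
0.05 0 0 0 5.7
0.05 -0.0012 0.0138 0 0
0.05 -0.0012 0.028 0 0
0.05 -0.0012 0.028 0 0
0.05 -0.0012 0.028 0 0
0.05 -0.0012 0.028 0 0
0.05 -0.0012 0.028 0 0
0.05 -0.0012 0.028 0 0
0.05 -0.0012 0.028 0 0
0.05 -0.0012 0.028 0 0
0.05 -0.0012 0.028 0 0
0.05 -0.0012 0.028 0 0
0.05 -0.0012 0.028 0 0
0.05 -0.0012 0.028 0 0
0.05 -0.0012 0.028 0 0
0.05 -0.0012 0.028 0 0
0.05 -0.0012 0.028 0 0
0.05 -0.0015 0.028 0 0
0.05 0 0.0138 0.03 0'|sed -n 2p; python3 jog.py '0.05 0 0 0.03 0
0.05 0 0 0.03 0
0.05 0 0 0 0
0.05 0 0 0 0'|sed -n 2p; python3 go.py .4298 -.1645 .021;python3 - <<'E'
from vis import *
im=grab()
c1=im["top"][110:230,100:300,::-1];c2=im["side"][150:350,40:320,::-1]
cv2.imwrite("pics/c9.png",np.vstack([cv2.resize(c1,(480,288),interpolation=cv2.INTER_CUBIC)[:288],cv2.resize(c2,(480,312),interpolation=cv2.INTER_CUBIC)]))
E
```

```text
ee_pos: [0.4287, -0.1676, 0.1521]
ee_pos: [0.4279, -0.1652, 0.0907]
t 50.6 pos [ 0.4279 -0.1652  0.0907] yaxis -105.66 delta [ 0.0018 -0.0011  0.0697] F [-0.  -0.5  0.3] w 0.0501 j [-27.  23. 114.   0.  42.  79.]
```

View pics/c9.png

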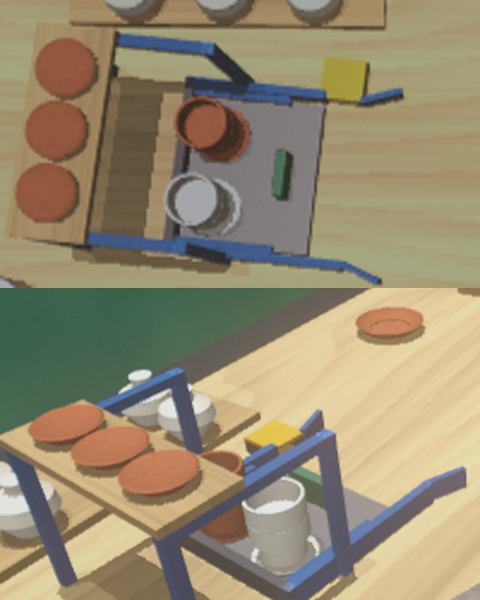

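```bash
python3 jog.py '0.05 0.0018 -0.001 0.02 0
0.05 0 0 0.02 0
0.05 0 0 0.015 0
0.05 0 0 0.008 0
0.05 0 0 0.004 0
0.05 0 0 0 0
0.05 0 0 0 0'|sed -n '2p;4p'; python3 go.py .4298 -.1645 .021
```

```text
ee_pos: [0.4306, -0.1652, 0.0245]
ft_force: [0.6, 0.6, 1.2]
t 51.4 pos [ 0.4306 -0.1652  0.0245] yaxis -105.67 delta [-0.001  -0.0004  0.0035] F [0.6 0.6 1.2] w 0.0499 j [-27.  31. 116.   0.  33.  79.]
```

Lower the last bit, grip, and lift the bar slightly.

```bash
python3 jog.py '0.05 -0.001 0 0.002 0
0.05 0 0 0.0015 0
0.05 0 0 0 0
0.005 0 0 0 0
0.005 0 0 0 0
0.005 0 0 0 0
0.005 0 0 0 0
0.005 0 0 0 0' 60|sed -n '2p;4,6p'; python3 go.py .4298 -.1645 .021; python3 jog.py '0.005 0 0 -0.006 0
0.005 0 0 -0.006 0
0.005 0 0 0 0
0.005 0 0 0 0'|sed -n '2p;4,6p'; python3 go.py .549 .05 .033
```

```text
ee_pos: [0.4293, -0.1647, 0.0204]
ft_force: [0.5, -0.1, 2.3]
gripper_width: 0.011
finger_force: 59.2
t 52.2 pos [ 0.4293 -0.1647  0.0204] yaxis -105.66 delta [ 0.0004 -0.0003 -0.0006] F [ 0.5 -0.1  2.3] w 0.011 j [-27.  31. 116.   0.  33.  79.]
ee_pos: [0.4293, -0.1647, 0.0325]
ft_force: [1.4, 0.6, -2.3]
gripper_width: 0.0111
finger_force: 58.7
t 52.6 pos [ 0.4293 -0.1647  0.0325] yaxis -105.67 delta [ 0.0573 -0.2391 -0.0005] F [ 1.4  0.6 -2.3] w 0.0111 j [-27.  30. 116.   0.  34.  79.]
```

```bash
python3 jog.py '0.005 0.003 0 0 -3.8
0.005 0.003 0 0 -3.8
0.005 0.003 0 0 -3.75
0.005 0.008 -0.01 0 0
0.005 0.009 -0.02 0 0
0.005 0.009 -0.02 0 0
0.005 0.009 -0.02 0 0
0.005 0.009 -0.02 0 0
0.005 0.009 -0.02 0 0
0.005 0.009 -0.02 0 0
0.005 0.009 -0.02 0 0
0.005 0.009 -0.02 0 0
0.005 0.009 -0.02 0 0
0.005 0.009 -0.02 0 0
0.005 0.009 -0.02 0 0
0.005 0.0009 -0.02 0 0
0.005 0 -0.003 0 0
0.005 0 0 0 0
0.005 0 0 0 0'|sed -n '2p;4,6p'; python3 go.py .565 .0788 .033
```

```text
ee_pos: [0.5644, 0.0773, 0.0321]
ft_force: [0.5, 0.3, -2.7]
gripper_width: 0.0112
finger_force: 58.8
t 54.5 pos [0.5644 0.0773 0.0321] yaxis -94.36 delta [ 0.0005 -0.0015 -0.0009] F [ 0.5  0.3 -2.7] w 0.0112 j [ 3. 38. 99. -0. 43. 97.]
```

```bash
python3 jog.py '0.005 0.0005 -0.007 0 0
0.005 0 -0.014 0 0
0.005 0 -0.014 0 0
0.005 0 -0.014 0 0
0.005 0 -0.014 0 0
0.005 0 -0.014 0 0
0.005 0 -0.014 0 0
0.005 0 -0.014 0 0
0.005 0 -0.014 0 0
0.005 0 -0.014 0 0
0.005 0 -0.0105 0 0
0.005 0 0 0 0
0.005 0 0 0 0'|sed -n '2p;4,6p'; python3 go.py .5757 .2204 .0215; python3 - <<'E'
from vis import *
im=grab()
for n in CI: cv2.imwrite(f"pics/{n}9.png",im[n][:,:,::-1])
E
```

```text
ee_pos: [0.5759, 0.2206, 0.0322]
ft_force: [0.2, 0.4, -2.3]
gripper_width: 0.0114
finger_force: 58.9
t 55.8 pos [0.5759 0.2206 0.0322] yaxis -94.3 delta [-0.0001  0.0003  0.0107] F [ 0.2  0.4 -2.3] w 0.0114 j [ 17.  41.  92.  -0.  47. 111.]
```

Lower to the table until contact.

```bash
python3 jog.py '0.005 0 0.0003 0.004 0
0.005 0 0 0.004 0
0.005 0 0 0.002 0
0.005 0 0 0 0
0.005 0 0 0 0'|sed -n '2p;4p'; python3 jog.py '0.005 0 0 0.001 0
0.005 0 0 0 0'|sed -n '2p;4p';python3 go.py .6415 .2154 .0206
```

```text
ee_pos: [0.576, 0.2204, 0.0222]
ft_force: [0.5, -0.2, -2.2]
ee_pos: [0.5759, 0.2204, 0.0213]
ft_force: [-0.1, 0.1, -2.1]
t 56.6 pos [0.5759 0.2204 0.0213] yaxis -94.32 delta [0.0657 0.     0.0007] F [-0.1  0.1 -2.1] w 0.0109 j [ 17.  42.  92.   0.  46. 111.]
```

```bash
python3 jog.py '0.005 0.002 0 0.0008 0
0.005 0.004 0 0 0
0.005 0.006 0 0 0
0.005 0.006 0 0 0
0.005 0.006 0 0 0
0.005 0.006 0 0 0
0.005 0 0 0 0'|sed -n '2p;4p'; python3 jog.py '0.005 0.004 0 0 0
0.005 0.006 0 0 0
0.005 0.006 0 0 0
0.005 0.006 0 0 0
0.005 0.004 0 0 0
0.005 0.002 0 0 0
0.005 0 0 0 0'|sed -n '2p;4p';python3 go.py .6415 .2154 .0206
```

```text
ee_pos: [0.6067, 0.218, 0.0205]
ft_force: [0.2, 0.4, -2.3]
ee_pos: [0.634, 0.216, 0.0205]
ft_force: [0.1, 0.7, -2.6]
t 58.0 pos [0.634  0.216  0.0205] yaxis -94.33 delta [ 0.0075  0.     -0.0001] F [ 0.1  0.7 -2.6] w 0.0112 j [ 15.  47.  83.   0.  51. 109.]
```

```bash
python3 jog.py '0.005 0.002 0 0.0006 0
0.005 0.002 0 0 0
0.005 0 0 0 0'|sed -n '2p;4p'; python3 jog.py '0.005 0.001 0 0.0004 0
0.005 0.001 0 0 0
0.005 0 0 0 0'|sed -n '2p;4p';python3 jog.py '0.005 0.001 0 0 0
0.005 0 0 0 0'|sed -n '2p;4p';python3 jog.py '0.005 0.001 0 0 0
0.005 0 0 0 0'|sed -n '2p;4p'
```

```text
ee_pos: [0.6379, 0.2159, 0.0204]
ft_force: [-3.1, 0.2, 4.5]
ee_pos: [0.6395, 0.2158, 0.0204]
ft_force: [-7.6, -0.5, 11.0]
ee_pos: [0.6405, 0.2158, 0.0204]
ft_force: [-7.6, 0.2, 10.9]
ee_pos: [0.6405, 0.2158, 0.0204]
ft_force: [-14.7, 1.5, 15.1]
```

```bash
python3 jog.py '0.005 0.001 0 0 0
0.005 0 0 0 0'|sed -n '2p;4p';python3 jog.py '0.005 -0.001 0 0 0
0.05 0 0 0 0
0.05 0 0 0 0
0.05 0 0 0 0
0.05 0 0 0 0
0.05 0 0 -0.01 0
0.05 0 0 -0.03 0
0.05 0 0 -0.03 0
0.05 0 0 -0.03 0
0.05 0 0 -0.03 0
0.05 0 0.03 -0.03 0
0.05 0 0.04 0 0
0.05 0 0.04 0 0
0.05 0 0.04 0 0
0.05 0 0.04 0 0
0.05 0 0.04 0 0
0.05 0 0 0 0'|sed -n '2p;4p'; python3 - <<'E'
from vis import *
im=grab()
c1=im["top"][110:230,100:300,::-1];c2=im["side"][150:350,40:320,::-1]
cv2.imwrite("pics/c10.png",np.vstack([cv2.resize(c1,(480,288),interpolation=cv2.INTER_CUBIC),cv2.resize(c2,(480,312),interpolation=cv2.INTER_CUBIC)]))
E
```

```text
ee_pos: [0.6405, 0.2158, 0.0204]
ft_force: [-19.3, 0.6, 20.0]
ee_pos: [0.6243, -0.0182, 0.1804]
ft_force: [0.3, 1.1, -0.3]
```

View pics/c10.png

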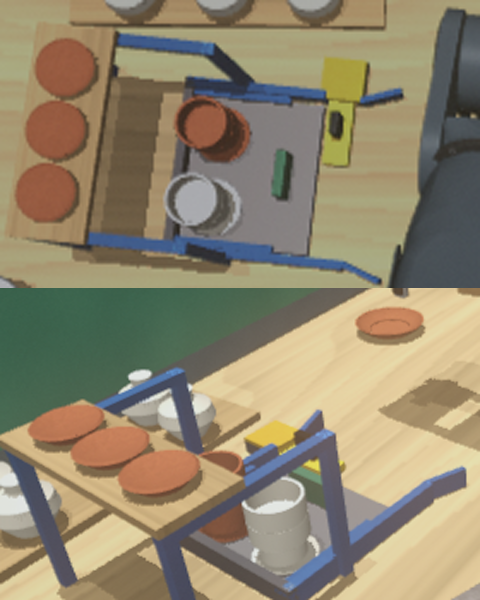

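```bash
python3 -c "
from rig import arm
print(arm.close_job())"
```

```text
the job is handed in; nothing more can be done
None
```

I've handed the job in: two white cups and two terracotta cups are nested upright on their discs, the tray is home against the stop (27 N push), and after that the keeper bar went in to its blind end. The judge's result isn't shown to me.

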